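# Find the full carton by feel and weigh it

## Task

Of the three identical closed cartons on the packing bench one is full and two are nearly empty: nudge them to feel which is the heavy one, and leave the light ones where they stand (a nudge of up to 5 cm is fine). Slide the full carton up the yellow ramp onto the steel weighing plate until it lies flat and square in the middle of the plate's width with one short end fully home against the stop, and then, with it weighed there, press the green button on the scale's head. Do not disturb the other things on the bench.

Things in the scene. Friction and masses are not known exactly. Their poses are not given: they have to be found in the camera images.
- carton_a: one of three like brown cartons, 90 (x) by 120 (y) by 60 mm high, too wide to grip: push it. Origin: centre of its underside. One is full (0.88 to 0.99 kg), two nearly empty (0.10 to 0.21 kg); which is which changes and shows only by feel. Sliding it takes 0.45 to 0.75 of its weight. They stand in a rough row, front to right of the robot, long sides along world y, up to 0.2 rad off
- carton_b: one of three like brown cartons, 90 (x) by 120 (y) by 60 mm high, too wide to grip: push it. Origin: centre of its underside. One is full (0.88 to 0.99 kg), two nearly empty (0.10 to 0.21 kg); which is which changes and shows only by feel. Sliding it takes 0.45 to 0.75 of its weight. They stand in a rough row, front to right of the robot, long sides along world y, up to 0.2 rad off
- carton_c: one of three like brown cartons, 90 (x) by 120 (y) by 60 mm high, too wide to grip: push it. Origin: centre of its underside. One is full (0.88 to 0.99 kg), two nearly empty (0.10 to 0.21 kg); which is which changes and shows only by feel. Sliding it takes 0.45 to 0.75 of its weight. They stand in a rough row, front to right of the robot, long sides along world y, up to 0.2 rad off
- scale: bench scale, fixed, left of the cartons. Origin on the table under its plate; y points from ramp to stop, z up. In its frame, mm: yellow ramp 130 wide rises from y -160 (table) to y -88 (12 high); steel plate 128 wide, y -86 to 65, top 12 high; steel stop 58 high, face at y 65; grey head with the button, 130 wide, 75 high, y 75 to 160. Its y is up to 0.12 rad off world y
- plate (a joint): how far the weighing plate has sunk, m: 0 with no load, 0.006 fully down (6 mm). It is sprung: the full carton takes it fully down, a light one less than 2 mm
- home (a point): point on top of the weighing plate, which sinks with it, axes as the scale's: the centre of the carton's underside comes here when the carton is fully home (60 mm in front of the stop's face, middle of the plate's width)
- print_button (a joint): green round push button, 32 mm across, on top of the scale's head: travel in m, 0 released, 0.006 fully down (5 N), springs back
- print_button_top (a point): centre of the green button's top face, 97 mm above the table; it is pressed straight down
- tape_roll: amber roll of tape lying flat, 100 mm across, 48 mm high, far side of the scale; leave alone; origin under its centre
- mug: blue mug, 80 mm across, 90 mm high, at the left, near the robot; leave alone; origin under its centre
- bench_brush: hand brush, 200 mm long, 20 to 40 mm high, lying at the right; leave alone; origin under its middle
- glue_can: metal can with a paper band, 80 mm across, 100 mm high, at the left; leave alone; origin under its centre

How it is judged:
By the outcome, as a careful person would: the job done as asked, in the order asked, and still so for the second after the job is handed in, with the robot touching nothing.
It also fails if it takes over 72 s, if anything falls off the work surface, if the arm or the gripper's body presses on something with over 40 N, if the wrist force passes 120 N, or if a joint passes its speed limit or range.

## Robot

A 6-joint arm with a two-finger parallel gripper is mounted at the origin on the work surface. World frame = base frame: x ahead of the robot, y to its left, z up, the work surface at z = 0. Lengths are in mm, angles in degrees, forces in N, time in s.
With the tool pointing down it reaches from about 350 to 850 mm from the base axis. Payload 8.1 kg.
Tool frame: the origin (TCP) lies on the mounting face of the last link; the fingertips stand 173 mm ahead of it and the grasp point (between the pads) lies 155 mm ahead of it; z points along the fingers, y is the direction in which the jaws open and shut (so a half turn about z gives the same grasp; the last joint's range is limited). The gripper opens to 85 mm and grips with 20 to 120 N. Pads are 22 mm wide; open, the fingers measure 114 mm over their backs; the gripper's body (76 mm by 85 mm) begins 54 mm behind the grasp point. The pads swing forward as they close: fully open they stand 13 mm farther back than shut.
Start: joints at [65.638, 7.471, 85.268, -0, 87.261, -4.893], TCP at [199.958, 565.706, 404.692] pointing down, gripper open.
Joint ranges: [-169.43, 169.43], [-51.17, 129.36], [1.28, 143.12], [-76.62, 256.62], [0, 156.53], [-152.29, 152.29]. Speed limits (degrees/s): [136.94, 136.94, 159.86, 180, 180, 180].

## Interface

Orientations are given as [roll, pitch, yaw] about the fixed x, y, z axes, in that order (R = Rz(yaw) Ry(pitch) Rx(roll)).
In Python, from bench import * gives the robot as it stands.
- The arm moves only by the shell command python3 -m jog 'ROWS' [FORCE]. ROWS is JSON, a list of rows, each an object of numbers: "tx", "ty", "tz": the shift along the tool's x, y, z as a fraction of full scale; "ax", "ay", "az": the turn, a rotation vector about the tool's x, y, z as a fraction of full scale; "hand": the opening, from 0 (shut) to 1 (fully open). A call has 1 to 5 rows; each row is the pose to reach, as a shift and turn from the pose commanded when the call began, along the tool's axes at that moment; what a row does not reach only later rows make up. Full scale, the value 1, is 150 mm for a shift and 45 degrees for a turn. A row lasts 1/12 s, in which the tool goes at most 41.7 mm and 7.16 degrees, less where a joint would pass 70% of its speed; a pose out of reach is approached as far as the arm can. A call with a number of a shift or a turn outside -1 to 1 is refused whole. A call with a gripper value outside its range is refused whole. The fingers move at their own pace and stop on an object; FORCE is the grip in N (left out, the last holds). Time passes only in rows, so rows that repeat a pose let the fingers close. It gives the time, the measured TCP pose, the force and the opening at its end, in the units of the state.
- sense(): the state, without advancing time (a new reading comes with each control period).
- snapshot(name): name is "side" or "top"; returns a dict with "pixels" (384x512x3 uint8, red, green, blue), "z_map" (384x512 float32, mm along the optical axis (not along the pixel's ray), 0 where there is no reading), "intrinsics" (3x3 intrinsics, pixels), "R" (3x3) and "t" (3): a world point X has camera coordinates R X + t. Camera axes: x right, y down, z forward; pixel columns grow to the right and rows downward; lengths in mm; the calibration is good to about 2 mm. A picture is of the moment at which its call begins.
- hand_in(): hands the job in, once; it reports no verdict.
The state is a dict: "time": time; "joint_pos": joint angles; "qd": joint speeds; "joint_efforts": joint torques, N m; "tool_pos": TCP position; "tcp_rot": TCP orientation; "ft_force": force on the tool from outside, world axes, zero at the start; "wrist_torque": the same for the moment, N m; "finger_gap": finger opening in mm.
Only numpy, scipy, OpenCV 4.12 (cv2) and the standard library are available. Lean on these libraries where they do the work, as an engineer would, in place of code of your own. Each camera call takes 0.05 s, during which the arm holds its last target.

## Working session

There is one attempt and no reset: what is moved stays moved. The work goes in short steps, Python scripts to look and compute and a shell command to move; the robot and the scene stay as the last step left them, time stands still between calls to the robot, and variables do not carry over. Pictures are saved under pics/ and viewed, and the job is handed in when it is done.

```bash
mkdir -p pics; ls
python3 - <<'E'
from bench import *
import cv2,numpy as np
print(sense())
for n in("side","top"):
    s=snapshot(n); cv2.imwrite(f"pics/{n}0.png",s["pixels"][:,:,::-1]); np.savez(f"{n}0.npz",**s)
    print(n,s["intrinsics"],s["R"],s["t"])
E
```

```text
pics
{'time': 0.0, 'joint_pos': array([ 6.56381522e+01,  7.51620709e+00,  8.53303427e+01, -1.45875125e-03,
        8.72624251e+01, -4.89350103e+00]), 'qd': array([-0.04660877,  0.00222838, -0.08719624, -0.04272681,  0.02143234,
        0.03566952]), 'joint_efforts': array([ 1.49348639e-04, -5.69411445e+01, -5.00545621e+01, -2.68826761e-04,
        1.48049660e-02,  3.95388469e-07]), 'tool_pos': array([199.86169654, 565.48368937, 403.62248448]), 'tcp_rot': array([-1.79891298e+02, -7.84433046e-03,  1.60531717e+02]), 'ft_force': array([-0.17595795,  0.21569591, -0.12816264]), 'wrist_torque': array([-0.02767588,  0.02518642, -0.00124471]), 'finger_gap': 85.5793446549181}
side [[494.81804288   0.         247.16785799]
 [  0.         494.81804288 193.55076005]
 [  0.           0.           1.        ]] [[-0.99792099 -0.06173915  0.01849278]
 [-0.04719514  0.50462965 -0.86204497]
 [ 0.04388991 -0.86112554 -0.50649431]] [ 494.18751724  141.69608609 1897.494204  ]
top [[451.67544312   0.         249.58058518]
 [  0.         451.67544312 193.93243106]
 [  0.           0.           1.        ]] [[-0.00802792 -0.99994283 -0.00706389]
 [-0.97394299  0.00941993 -0.22659726]
 [ 0.22665085  0.00506072 -0.97396293]] [ -45.63562491  520.01989999 1366.45060605]
```

View pics/top0.png

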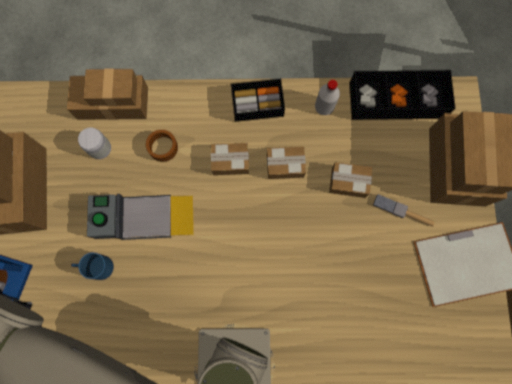

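View pics/side0.png

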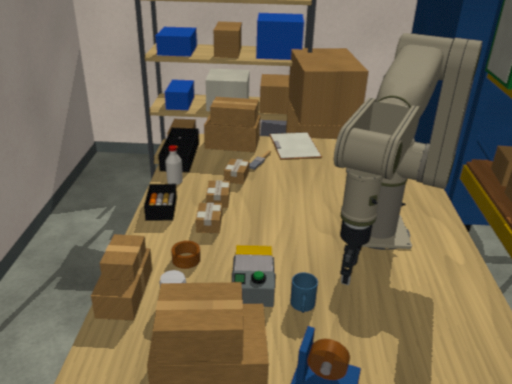

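```bash
cat > h.py <<'E'
import numpy as np,cv2
from bench import *
def world(s):
    K,R,t=s["intrinsics"],s["R"],s["t"]; z=s["z_map"].astype(float)
    v,u=np.mgrid[0:384,0:512]
    c=np.stack([(u-K[0,2])/K[0,0]*z,(v-K[1,2])/K[1,1]*z,z],-1)
    W=(c-t)@R; W[z==0]=np.nan
    return W
def ray(s,u,v,h):
    K,R,t=s["intrinsics"],s["R"],s["t"]
    d=R.T@np.linalg.solve(K,[u,v,1.]); o=-R.T@t
    return o+d*(h-o[2])/d[2]
def cartons(s,h=60,zlo=48,zhi=75,xr=(300,900),yr=(-450,150)):
    W=world(s); m=(W[...,2]>zlo)&(W[...,2]<zhi)&(W[...,0]>xr[0])&(W[...,0]<xr[1])&(W[...,1]>yr[0])&(W[...,1]<yr[1])
    m=m.astype(np.uint8)
    cs,_=cv2.findContours(m,cv2.RETR_EXTERNAL,cv2.CHAIN_APPROX_NONE); out=[]
    for c in cs:
        if cv2.contourArea(c)<300: continue
        mm=np.zeros_like(m); cv2.drawContours(mm,[c],-1,1,-1); mm&=m
        P=np.array([ray(s,u,v,h)[:2] for v,u in zip(*np.nonzero(mm))])
        r=cv2.minAreaRect(P.astype(np.float32))
        out.append((P.mean(0).round(1),np.nanmedian(W[...,2][mm>0]).round(1),r))
    return out
E
python3 - <<'E'
from h import *
s=dict(np.load("top0.npz"))
for o in cartons(s): print(o)
W=world(s); im=s["pixels"]; hsv=cv2.cvtColor(im,cv2.COLOR_RGB2HSV)
g=(cv2.inRange(hsv,(45,120,60),(80,255,255)))
yl=cv2.inRange(hsv,(20,190,120),(30,255,255))
for nm,m,h in(("green",g,97),("yel",yl,6)):
    n,l,st,c=cv2.connectedComponentsWithStats(m)
    for i in range(1,n):
        if st[i,4]>25: print(nm,c[i],st[i],ray(s,*c[i],h).round(1),np.nanmedian(W[...,2][l==i]))
for z,(a,b) in {"head":(66,84),"plate":(9,16)}.items():
  pass
x,y=W[...,0],W[...,1]
for (u,v) in [(90,198),(117,198),(117,236),(90,236),(130,215),(160,215),(176,200),(176,230),(190,215),(119,205),(119,230)]: print((u,v),W[v,u].round(1))
c=cv2.resize(im[120:280,60:400],None,fx=2.35,fy=2.35,interpolation=cv2.INTER_CUBIC); cv2.imwrite("pics/crop.png",c[:,:,::-1])
c=cv2.resize(im[180:250,75:205],None,fx=6,fy=6,interpolation=cv2.INTER_CUBIC); cv2.imwrite("pics/crop2.png",c[:,:,::-1])
E
```

```text
(array([ 569.5, -374.2]), np.float64(60.3), ((569.1498413085938, -374.39385986328125), (122.02071380615234, 94.10345458984375), 80.86631774902344))
(array([ 629.6, -167.6]), np.float64(60.5), ((629.7761840820312, -167.7657928466797), (94.39297485351562, 121.15934753417969), 2.7236993312835693))
(array([644.1,  14.2]), np.float64(60.4), ((644.3555297851562, 14.003021240234375), (93.67157745361328, 119.7618408203125), 1.804299235343933))
green [100.46031746 200.93650794] [ 95 197  11   8  63] [493.2 407.3  97. ] 78.08600121750696
green [ 98.25287356 218.37931034] [ 93 214  11  10  87] [439.  410.4  97. ] 96.43809477022117
yel [181.33900365 215.37181045] [171 196  22  39 823] [462.7 172.2   6. ] 6.714250049184337
(90, 198) [507.  447.   78.2]
(117, 198) [510.2 368.   60.9]
(117, 236) [389.5 360.7  61.8]
(90, 236) [389.7 443.   65.6]
(130, 215) [464.2 337.2  13.2]
(160, 215) [463.5 240.3  12.1]
(176, 200) [513.2 190.4   9.5]
(176, 230) [414.9 188.    7. ]
(190, 215) [ 4.648e+02  1.449e+02 -1.000e-01]
(119, 205) [488.6 362.   55.8]
(119, 230) [409.1 357.4  55.8]
```

View pics/crop2.png

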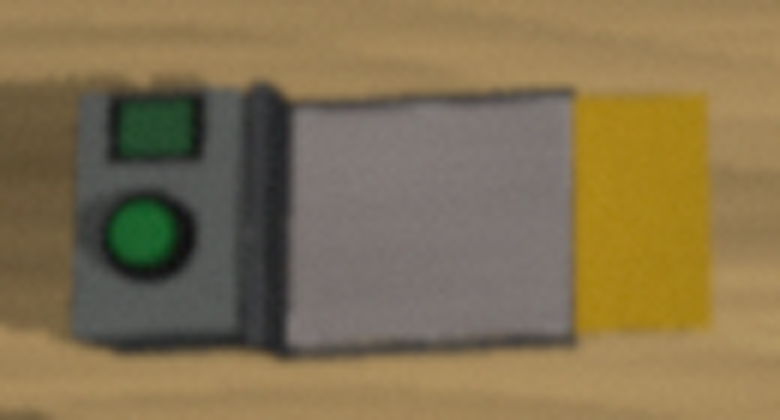

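View pics/crop.png

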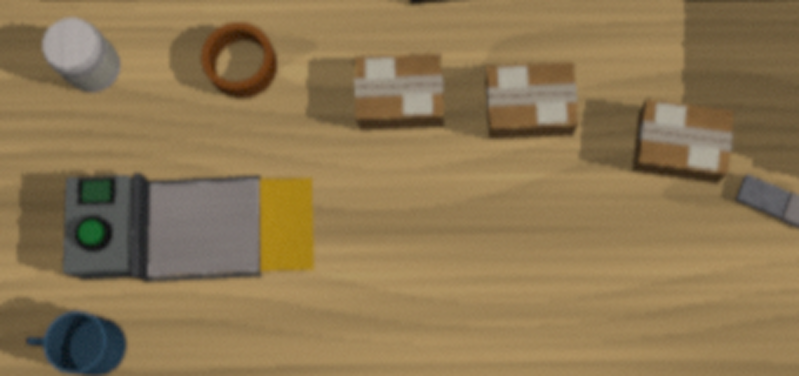

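Run:
```python
from h import *
s=dict(np.load("top0.npz")); im=s["pixels"]; hsv=cv2.cvtColor(im,cv2.COLOR_RGB2HSV)
yl=cv2.inRange(hsv,(20,190,120),(30,255,255))
P=lambda pts,h:np.array([ray(s,u,v,h)[:2] for u,v in pts])
# plate: low saturation, bright
pl=cv2.inRange(hsv,(0,0,90),(180,60,200)); pl[:, :122]=0; pl[:,172:]=0; pl[:190]=0; pl[245:]=0
for nm,m,h in(("y",yl,6),("p",pl,12)):
    for rng in [np.arange(126,168)] if nm=="p" else [np.arange(174,190)]:
        up=[];lo=[]
        for u in rng:
            v=np.nonzero(m[:,u])[0]; 
            hh=12 if nm=="p" else None
            # ramp height at column: filled from depth
            if hh is None: hh=12*(1-(u-172)/21.)
            up.append(ray(s,u,v.min()-.5,hh)[:2]); lo.append(ray(s,u,v.max()+.5,hh)[:2])
        up=np.array(up);lo=np.array(lo)
        for e in(up,lo):
            f=np.polyfit(e[:,1],e[:,0],1); print(nm,"slope dx/dy",f[0],"x at y=172,270,410",np.polyval(f,[172,270,410]))
W=world(s)
# ends: plate/ramp joint y and stop face, ramp foot
for v in (203,215,227):
    r=np.nonzero(yl[v])[0]; q=np.nonzero(pl[v])[0]
    print(v,"foot",ray(s,r.max()+.5,v,0)[:2],"ramp top",ray(s,r.min()-.5,v,12)[:2],"plate",ray(s,q.min()-.5,v,12)[:2],ray(s,q.max()+.5,v,12)[:2])
# head top
hm=((W[...,2]>72)&(W[...,2]<82)&(W[...,1]>330)&(W[...,1]<470)&(W[...,0]>380)&(W[...,0]<530)).astype(np.uint8)
p=np.array([ray(s,u,v,75)[:2] for v,u in zip(*np.nonzero(hm))],np.float32); print(cv2.minAreaRect(p))
sm=((W[...,2]>50)&(W[...,2]<64)&(W[...,1]>330)&(W[...,1]<470)&(W[...,0]>380)&(W[...,0]<530)).astype(np.uint8)
p=np.array([ray(s,u,v,58)[:2] for v,u in zip(*np.nonzero(sm))],np.float32); print(cv2.minAreaRect(p))
```

```text
y slope dx/dy -0.06344939831927794 x at y=172,270,410 [526.14639348 519.92835244 511.04543668]
y slope dx/dy -0.10056919125359087 x at y=172,270,410 [400.98413014 391.1283494  377.04866262]
p slope dx/dy -0.04937421074530113 x at y=172,270,410 [531.69034552 526.85167287 519.93928336]
p slope dx/dy -0.04924993181881307 x at y=172,270,410 [399.2789359  394.45244258 387.55745213]
203 foot [504.75591894 140.83376473] ramp top [502.85249281 207.58873239] plate [504.31189063 360.83609635] [502.88352097 210.84691433]
215 foot [464.73658763 136.72574117] ramp top [463.17767754 206.33165093] plate [464.59845312 358.63912287] [463.20788469 209.56986449]
227 foot [425.23502293 135.91084354] ramp top [423.98572034 205.08986864] plate [425.39815061 359.69218372] [424.0151241 208.3083571]
((455.0244140625, 411.9197082519531), (129.8304443359375, 83.7554931640625), 3.4394097328186035)
((458.5123291015625, 395.63482666015625), (87.27857208251953, 139.9293212890625), 87.19602966308594)
```

```bash
python3 -m jog '[{"tx":-0.9,"ty":-0.46,"az":-0.433,"hand":0.5},{"tx":-0.9,"ty":-0.46,"az":-0.433,"hand":0.5},{"tx":-0.9,"ty":-0.46,"az":-0.433,"hand":0.5},{"tx":-0.9,"ty":-0.46,"az":-0.433,"hand":0.5}]'
```

```text
invalid input at $[0]: expected keys tx, ty, tz, ax, ay, az, hand
```

```bash
python3 -m jog '[{"tx":-0.9,"ty":-0.46,"tz":0,"ax":0,"ay":0,"az":-0.433,"hand":0.5},{"tx":-0.9,"ty":-0.46,"tz":0,"ax":0,"ay":0,"az":-0.433,"hand":0.5},{"tx":-0.9,"ty":-0.46,"tz":0,"ax":0,"ay":0,"az":-0.433,"hand":0.5},{"tx":-0.9,"ty":-0.46,"tz":0,"ax":0,"ay":0,"az":-0.433,"hand":0.5}]'
```

```text
time: 0.43
tool_pos: [305.5, 453.7, 404.1]
tcp_rot: [-179.9, -0.0, -179.6]
ft_force: [-0.3, -0.4, -0.8]
finger_gap: 42.9
```

```bash
python3 -m jog '[{"tx":-0.93,"ty":-0.98,"tz":0,"ax":0,"ay":0,"az":0,"hand":0.5},{"tx":-0.93,"ty":-0.98,"tz":0,"ax":0,"ay":0,"az":0,"hand":0.5},{"tx":-0.93,"ty":-0.98,"tz":0,"ax":0,"ay":0,"az":0,"hand":0.5},{"tx":-0.93,"ty":-0.98,"tz":0,"ax":0,"ay":0,"az":0,"hand":0.5},{"tx":-0.93,"ty":-0.98,"tz":0,"ax":0,"ay":0,"az":0,"hand":0.5}]'
python3 -m jog '[{"tx":-0.93,"ty":-0.98,"tz":0,"ax":0,"ay":0,"az":0,"hand":0.5},{"tx":-0.93,"ty":-0.98,"tz":0,"ax":0,"ay":0,"az":0,"hand":0.5},{"tx":-0.93,"ty":-0.98,"tz":0,"ax":0,"ay":0,"az":0,"hand":0.5},{"tx":-0.93,"ty":-0.98,"tz":0,"ax":0,"ay":0,"az":0,"hand":0.5},{"tx":-0.93,"ty":-0.98,"tz":0,"ax":0,"ay":0,"az":0,"hand":0.5}]'
python3 -m jog '[{"tx":-0.93,"ty":-0.98,"tz":0.5,"ax":0,"ay":0,"az":0,"hand":0.5},{"tx":-0.93,"ty":-0.98,"tz":0.5,"ax":0,"ay":0,"az":0,"hand":0.5},{"tx":-0.93,"ty":-0.98,"tz":0.5,"ax":0,"ay":0,"az":0,"hand":0.5},{"tx":-0.93,"ty":-0.98,"tz":0.5,"ax":0,"ay":0,"az":0,"hand":0.5},{"tx":-0.93,"ty":-0.98,"tz":0.5,"ax":0,"ay":0,"az":0,"hand":0.5}]'
```

```text
time: 0.85
tool_pos: [445.0, 306.5, 404.4]
tcp_rot: [-180.0, -0.0, 180.0]
ft_force: [0.4, -0.0, -0.6]
finger_gap: 42.9
time: 1.27
tool_pos: [584.6, 159.3, 404.2]
tcp_rot: [-180.0, -0.0, 180.0]
ft_force: [0.2, 1.3, 0.1]
finger_gap: 42.5
time: 1.68
tool_pos: [718.7, 18.4, 330.9]
tcp_rot: [180.0, -0.1, -180.0]
ft_force: [-0.5, 0.6, 0.5]
finger_gap: 42.7
```

```bash
python3 -m jog '[{"tx":0,"ty":0,"tz":0.84,"ax":0,"ay":0,"az":0,"hand":0.5},{"tx":0,"ty":0,"tz":0.84,"ax":0,"ay":0,"az":0,"hand":0.5},{"tx":0,"ty":0,"tz":0.84,"ax":0,"ay":0,"az":0,"hand":0.5},{"tx":0,"ty":0,"tz":0.84,"ax":0,"ay":0,"az":0,"hand":0.5},{"tx":0,"ty":0,"tz":0.84,"ax":0,"ay":0,"az":0,"hand":0.5}]'
python3 -m jog '[{"tx":0.03,"ty":0,"tz":0,"ax":0,"ay":0,"az":0,"hand":0.5},{"tx":0.06,"ty":0,"tz":0,"ax":0,"ay":0,"az":0,"hand":0.5},{"tx":0.09,"ty":0,"tz":0,"ax":0,"ay":0,"az":0,"hand":0.5},{"tx":0.12,"ty":0,"tz":0,"ax":0,"ay":0,"az":0,"hand":0.5},{"tx":0.15,"ty":0,"tz":0,"ax":0,"ay":0,"az":0,"hand":0.5}]'
```

```text
time: 2.1
tool_pos: [715.7, 20.1, 202.0]
tcp_rot: [180.0, -0.5, -180.0]
ft_force: [0.6, -0.5, 0.5]
finger_gap: 42.8
time: 2.52
tool_pos: [696.0, 20.1, 209.3]
tcp_rot: [-180.0, 0.3, -180.0]
ft_force: [3.0, 0.0, 2.0]
finger_gap: 42.6
```

```bash
python3 -m jog '[{"tx":0.03,"ty":0,"tz":0,"ax":0,"ay":0,"az":0,"hand":0.5},{"tx":0.06,"ty":0,"tz":0,"ax":0,"ay":0,"az":0,"hand":0.5}]'
python3 -m jog '[{"tx":0.03,"ty":0,"tz":0,"ax":0,"ay":0,"az":0,"hand":0.5},{"tx":0.06,"ty":0,"tz":0,"ax":0,"ay":0,"az":0,"hand":0.5}]'
python3 -m jog '[{"tx":0.03,"ty":0,"tz":0,"ax":0,"ay":0,"az":0,"hand":0.5}]'
python3 -c "
from h import *
for n in('top','side'):
    s=snapshot(n);cv2.imwrite(f'pics/{n}1.png',s['pixels'][:,:,::-1])
"
```

```text
time: 2.68
tool_pos: [686.6, 20.0, 208.0]
tcp_rot: [-180.0, 0.2, -180.0]
ft_force: [3.1, -0.3, 2.9]
finger_gap: 42.7
time: 2.85
tool_pos: [677.1, 20.1, 206.8]
tcp_rot: [-180.0, 0.1, -180.0]
ft_force: [2.6, -0.2, 3.3]
finger_gap: 43.2
time: 2.93
tool_pos: [672.5, 20.1, 206.5]
tcp_rot: [180.0, 0.0, -180.0]
ft_force: [3.6, -0.2, 3.2]
finger_gap: 42.8
```

View pics/top1.png

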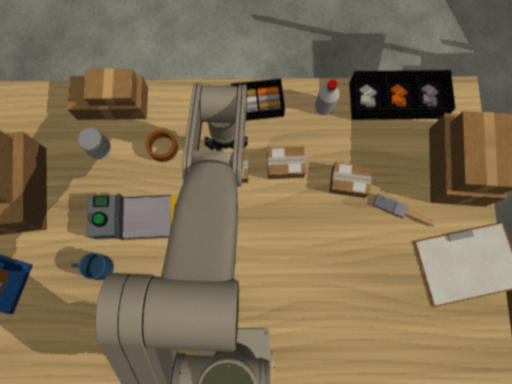

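```bash
python3 -m jog '[{"tx":0,"ty":0,"tz":0,"ax":0,"ay":0,"az":0,"hand":0.5},{"tx":0,"ty":0,"tz":0,"ax":0,"ay":0,"az":0,"hand":0.5}]'
python3 -c "
from h import *
print(sense()['wrist_torque'])
s=snapshot('top')
for o in cartons(s):print(o)
"
```

```text
time: 3.2
tool_pos: [672.2, 20.1, 205.4]
tcp_rot: [180.0, -0.1, -180.0]
ft_force: [0.4, -1.0, -0.7]
finger_gap: 42.6
[-0.00236685 -0.01599093  0.02468757]
(array([ 569.5, -374.3]), np.float64(60.3), ((569.5291748046875, -374.20361328125), (122.73478698730469, 93.2755126953125), 81.43276977539062))
(array([ 629.6, -167.5]), np.float64(60.5), ((629.6847534179688, -167.78643798828125), (94.02416229248047, 121.2360610961914), 2.394974946975708))
```

```bash
python3 -m jog '[{"tx":0.01,"ty":0,"tz":0,"ax":0,"ay":0,"az":0,"hand":0.5},{"tx":0.02,"ty":0,"tz":0,"ax":0,"ay":0,"az":0,"hand":0.5}]'
python3 -m jog '[{"tx":0.01,"ty":0,"tz":0,"ax":0,"ay":0,"az":0,"hand":0.5}]'
python3 -m jog '[{"tx":0.01,"ty":0,"tz":0,"ax":0,"ay":0,"az":0,"hand":0.5}]'
python3 -m jog '[{"tx":0,"ty":0,"tz":0,"ax":0,"ay":0,"az":0,"hand":0.5}]'
```

```text
time: 3.42
tool_pos: [669.7, 20.0, 205.9]
tcp_rot: [180.0, -0.0, -180.0]
ft_force: [0.5, -0.4, -0.5]
finger_gap: 42.8
time: 3.5
tool_pos: [668.2, 20.0, 206.1]
tcp_rot: [180.0, -0.0, -180.0]
ft_force: [2.0, 0.5, -0.9]
finger_gap: 42.5
time: 3.58
tool_pos: [666.7, 20.0, 206.2]
tcp_rot: [180.0, -0.0, -180.0]
ft_force: [1.8, 0.3, 0.5]
finger_gap: 42.8
time: 3.67
tool_pos: [666.6, 20.1, 206.3]
tcp_rot: [180.0, -0.0, -180.0]
ft_force: [0.4, 0.5, 0.3]
finger_gap: 42.8
```

```bash
python3 -m jog '[{"tx":-0.27,"ty":0,"tz":0,"ax":0,"ay":0,"az":0,"hand":0.5},{"tx":-0.30,"ty":-0.3,"tz":0,"ax":0,"ay":0,"az":0,"hand":0.5},{"tx":-0.30,"ty":-0.6,"tz":0,"ax":0,"ay":0,"az":0,"hand":0.5},{"tx":-0.30,"ty":-0.8,"tz":0,"ax":0,"ay":0,"az":0,"hand":0.5},{"tx":-0.30,"ty":-1,"tz":0,"ax":0,"ay":0,"az":0,"hand":0.5}]'
python3 -m jog '[{"tx":0,"ty":-0.25,"tz":0,"ax":0,"ay":0,"az":0,"hand":0.5},{"tx":0.03,"ty":-0.25,"tz":0,"ax":0,"ay":0,"az":0,"hand":0.5},{"tx":0.05,"ty":-0.25,"tz":0,"ax":0,"ay":0,"az":0,"hand":0.5},{"tx":0.07,"ty":-0.25,"tz":0,"ax":0,"ay":0,"az":0,"hand":0.5}]'
```

```text
time: 4.08
tool_pos: [711.7, -132.6, 206.1]
tcp_rot: [-180.0, -0.0, 180.0]
ft_force: [0.1, -0.8, -0.7]
finger_gap: 42.8
time: 4.42
tool_pos: [701.0, -167.4, 206.1]
tcp_rot: [180.0, -0.0, 180.0]
ft_force: [-0.3, 1.0, -0.9]
finger_gap: 42.8
```

```bash
for i in 1 2 3 4; do python3 -m jog '[{"tx":0.03,"ty":0,"tz":0,"ax":0,"ay":0,"az":0,"hand":0.5}]'; done
```

```text
time: 4.5
tool_pos: [696.7, -166.2, 206.2]
tcp_rot: [180.0, -0.0, -179.9]
ft_force: [-0.1, -0.1, -0.6]
finger_gap: 42.8
time: 4.58
tool_pos: [692.1, -165.9, 206.3]
tcp_rot: [180.0, -0.0, -179.9]
ft_force: [1.0, 0.7, -0.3]
finger_gap: 42.9
time: 4.67
tool_pos: [687.6, -166.0, 206.4]
tcp_rot: [180.0, -0.0, -179.9]
ft_force: [0.2, -0.1, 0.6]
finger_gap: 42.6
time: 4.75
tool_pos: [683.1, -166.3, 206.5]
tcp_rot: [180.0, 0.0, -179.9]
ft_force: [1.0, -0.8, -0.5]
finger_gap: 42.7
```

```bash
for i in 1 2 3 4; do python3 -m jog '[{"tx":0.03,"ty":0,"tz":0,"ax":0,"ay":0,"az":0,"hand":0.5}]'|grep -E 'pos|ft'; done
```

```text
tool_pos: [678.6, -166.7, 206.5]
ft_force: [1.0, 0.7, -1.1]
tool_pos: [674.0, -167.0, 206.5]
ft_force: [0.7, -0.8, 0.2]
tool_pos: [669.5, -167.3, 206.5]
ft_force: [0.3, 0.0, -0.2]
tool_pos: [665.0, -167.4, 206.5]
ft_force: [0.2, -0.3, -0.6]
```

```bash
python3 -m jog '[{"tx":-0.2,"ty":0,"tz":0,"ax":0,"ay":0,"az":0,"hand":0.5},{"tx":-0.20,"ty":-0.3,"tz":0,"ax":0,"ay":0,"az":0,"hand":0.5},{"tx":-0.20,"ty":-0.6,"tz":0,"ax":0,"ay":0,"az":0,"hand":0.5},{"tx":-0.20,"ty":-0.8,"tz":0,"ax":0,"ay":0,"az":0,"hand":0.5},{"tx":-0.20,"ty":-1,"tz":0,"ax":0,"ay":0,"az":0,"hand":0.5}]'
python3 -m jog '[{"tx":0,"ty":-0.25,"tz":0,"ax":0,"ay":0,"az":0,"hand":0.5},{"tx":0.12,"ty":-0.37,"tz":0,"ax":0,"ay":0,"az":0,"hand":0.5},{"tx":0.24,"ty":-0.37,"tz":0,"ax":0,"ay":0,"az":0,"hand":0.5},{"tx":0.3,"ty":-0.37,"tz":0,"ax":0,"ay":0,"az":0,"hand":0.5},{"tx":0.33,"ty":-0.37,"tz":0,"ax":0,"ay":0,"az":0,"hand":0.5}]'
for i in 1 2 3 ; do python3 -m jog '[{"tx":0.03,"ty":0,"tz":0,"ax":0,"ay":0,"az":0,"hand":0.5}]'|grep -E 'pos|ft'; done
```

```text
time: 5.5
tool_pos: [694.8, -320.1, 206.5]
tcp_rot: [-180.0, -0.0, 180.0]
ft_force: [0.1, 0.2, -0.5]
finger_gap: 42.5
time: 5.92
tool_pos: [644.2, -374.0, 205.8]
tcp_rot: [180.0, -0.1, 179.9]
ft_force: [-0.5, 0.3, -0.3]
finger_gap: 42.7
tool_pos: [640.8, -373.1, 206.4]
ft_force: [-0.3, -0.2, 0.1]
tool_pos: [636.9, -372.7, 206.6]
ft_force: [0.4, -0.2, 0.2]
tool_pos: [632.6, -372.5, 206.7]
ft_force: [0.6, -0.5, -0.1]
```

```bash
for i in 1 2 3 4; do python3 -m jog '[{"tx":0.03,"ty":0,"tz":0,"ax":0,"ay":0,"az":0,"hand":0.5}]'|grep -E 'pos|ft'; done
python3 -c "
from h import *
s=snapshot('top');cv2.imwrite('pics/top2.png',s['pixels'][:,:,::-1])
for o in cartons(s):print(o)
s=snapshot('side');cv2.imwrite('pics/side2.png',s['pixels'][:,:,::-1])"
```

```text
tool_pos: [628.4, -372.3, 206.7]
ft_force: [4.0, 1.9, -1.0]
tool_pos: [624.1, -372.2, 206.7]
ft_force: [5.0, 2.5, -1.4]
tool_pos: [619.6, -372.2, 206.7]
ft_force: [5.4, 2.0, -1.6]
tool_pos: [615.1, -372.1, 206.7]
ft_force: [4.7, 1.9, -1.8]
(array([ 608.5, -167.4]), np.float64(60.4), ((607.1353149414062, -167.32907104492188), (121.3061752319336, 93.26753997802734), 89.40637969970703))
(array([610.1,  16.1]), np.float64(60.5), ((609.13720703125, 16.684036254882812), (118.74797058105469, 93.48961639404297), 89.61419677734375))
```

View pics/top2.png

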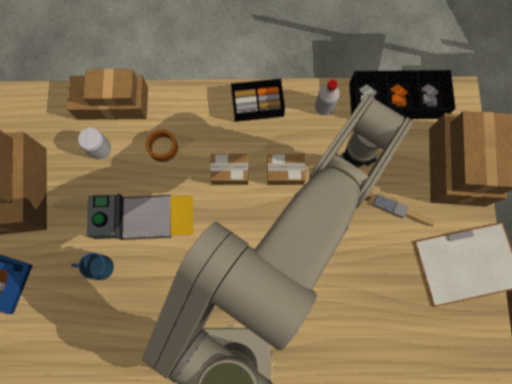

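Run:
```python
from h import *
s=dict(np.load("top0.npz"));W=world(s)
m=(W[...,2]>8)&(W[...,2]<45)&(W[...,1]<-415)&(W[...,1]>-650)&(W[...,0]>400)&(W[...,0]<600)
mm=m.astype(np.uint8); n,l,st,c=cv2.connectedComponentsWithStats(mm)
for i in range(1,n):
    if st[i,4]>20:
        P=W[l==i]; print(st[i],cv2.boxPoints(cv2.minAreaRect(P[:,:2].astype(np.float32))).round(), np.median(P[:,2]))
print(cv2.boxPoints(cartons(s)[0][2]).round())
s=snapshot('side');cv2.imwrite('pics/sidecrop.png',cv2.resize(s['pixels'][130:230,170:320],None,fx=5,fy=5)[:,:,::-1])
```

```text
[429 170   9  33 138] [[ 498. -637.]
 [ 498. -649.]
 [ 599. -649.]
 [ 599. -636.]] 25.35705895831059
[373 194  62  32 591] [[ 406. -627.]
 [ 446. -646.]
 [ 533. -466.]
 [ 493. -447.]] 18.343573491557752
[[ 513. -427.]
 [ 606. -442.]
 [ 625. -322.]
 [ 532. -307.]]
```

View pics/sidecrop.png

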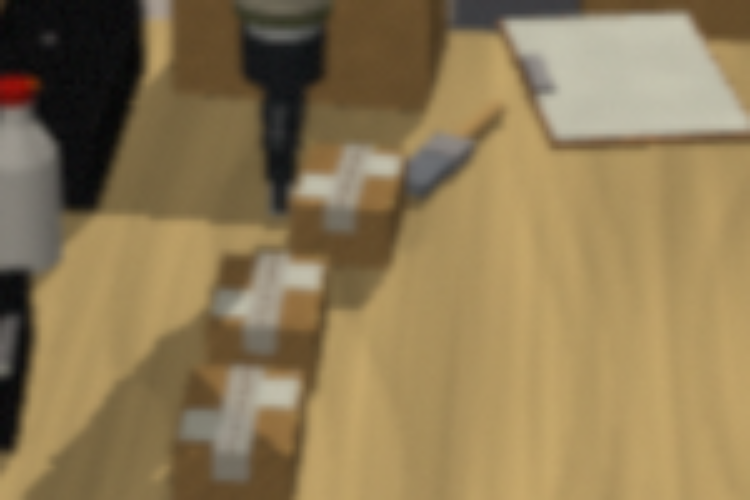

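```bash
python3 -m jog '[{"tx":-0.2,"ty":0,"tz":0,"ax":0,"ay":0,"az":0.1,"hand":0.2},{"tx":-0.20,"ty":0,"tz":-0.25,"ax":0,"ay":0,"az":0.25,"hand":0.2},{"tx":-0.20,"ty":0,"tz":-0.5,"ax":0,"ay":0,"az":0.4,"hand":0.2},{"tx":-0.20,"ty":0,"tz":-0.63,"ax":0,"ay":0,"az":0.55,"hand":0.2},{"tx":-0.20,"ty":0,"tz":-0.63,"ax":0,"ay":0,"az":0.667,"hand":0.2}]'
python3 -m jog '[{"tx":0.03,"ty":-0.16,"tz":0,"ax":0,"ay":0,"az":0.15,"hand":0.2},{"tx":0.06,"ty":-0.32,"tz":0,"ax":0,"ay":0,"az":0.3,"hand":0.2},{"tx":0.09,"ty":-0.48,"tz":0,"ax":0,"ay":0,"az":0.45,"hand":0.2},{"tx":0.126,"ty":-0.64,"tz":0,"ax":0,"ay":0,"az":0.6,"hand":0.2},{"tx":0.126,"ty":-0.78,"tz":0,"ax":0,"ay":0,"az":0.667,"hand":0.2}]'
python3 -m jog '[{"tx":0,"ty":0,"tz":0,"ax":0,"ay":0,"az":0.15,"hand":0.2},{"tx":0,"ty":0,"tz":0,"ax":0,"ay":0,"az":0.3,"hand":0.2},{"tx":0,"ty":0,"tz":0,"ax":0,"ay":0,"az":0.45,"hand":0.2},{"tx":0,"ty":0,"tz":0,"ax":0,"ay":0,"az":0.6,"hand":0.2},{"tx":0,"ty":0,"tz":0,"ax":0,"ay":0,"az":0.667,"hand":0.2}]'
python3 -m jog '[{"tx":0,"ty":0,"tz":0,"ax":0,"ay":0,"az":0,"hand":0.2},{"tx":0,"ty":0,"tz":0,"ax":0,"ay":0,"az":0,"hand":0.2}]'
python3 -c "
from h import *
s=snapshot('top');cv2.imwrite('pics/top3.png',s['pixels'][:,:,::-1])
s=snapshot('side');np.savez('side3.npz',**s);cv2.imwrite('pics/side3.png',cv2.resize(s['pixels'][130:230,170:320],None,fx=5,fy=5)[:,:,::-1])"
```

```text
time: 7.07
tool_pos: [646.3, -374.2, 308.5]
tcp_rot: [-179.9, 0.6, 149.7]
ft_force: [0.1, -0.7, 1.3]
finger_gap: 16.9
time: 7.48
tool_pos: [568.2, -465.8, 300.7]
tcp_rot: [-179.9, -0.0, 119.6]
ft_force: [1.4, -0.3, -0.2]
finger_gap: 17.3
time: 7.9
tool_pos: [569.4, -465.1, 300.7]
tcp_rot: [-180.0, 0.0, 89.6]
ft_force: [-1.1, 0.4, -0.1]
finger_gap: 17.2
time: 8.07
tool_pos: [569.5, -464.9, 300.7]
tcp_rot: [-180.0, -0.0, 90.1]
ft_force: [0.2, 0.3, -0.4]
finger_gap: 17.1
```

View pics/top3.png

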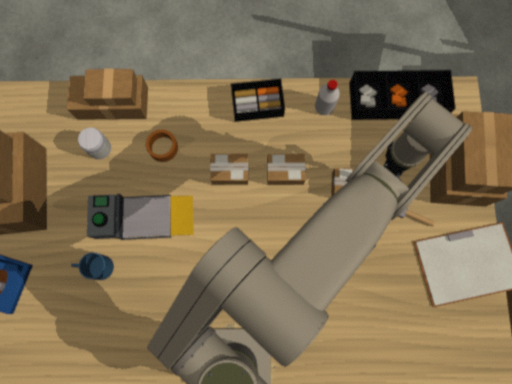

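View pics/side3.png

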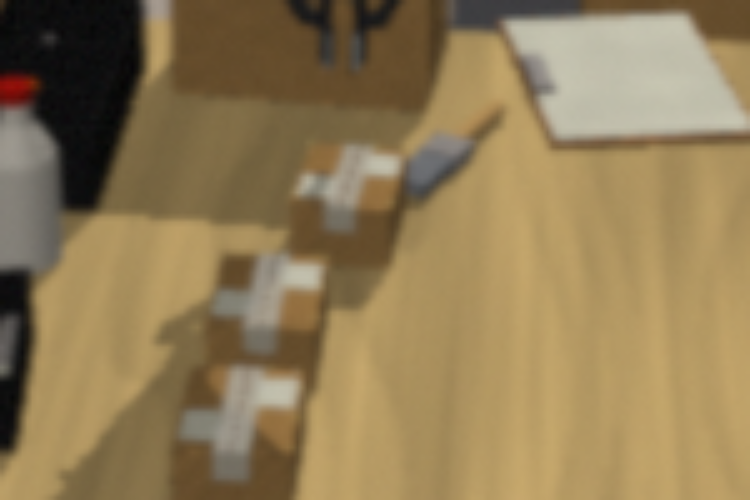

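Run:
```python
from h import *
s=dict(np.load("side3.npz"))
for o in cartons(s,yr=(-480,150),xr=(450,700)): print(o[0],o[1],o[2],cv2.boxPoints(o[2]).round().tolist())
```

```text
[606.9  24.6] 61.1 ((606.2152099609375, 23.674564361572266), (145.59503173828125, 90.61945343017578), 89.95439147949219) [[561.0, -49.0], [651.0, -49.0], [652.0, 96.0], [561.0, 97.0]]
[ 603.7 -157.8] 60.9 ((603.9149169921875, -159.2696533203125), (143.20045471191406, 90.8467788696289), 89.90489196777344) [[558.0, -231.0], [649.0, -231.0], [649.0, -88.0], [559.0, -88.0]]
```

```bash
sed -i 's/<300/<120/' h.py
python3 - <<'E'
from h import *
s=dict(np.load("side3.npz"))
for o in cartons(s,yr=(-480,-240),xr=(450,700)): print(o[0],o[1],o[2],cv2.boxPoints(o[2]).round().tolist())
W=world(s); K=0
for u,v in [(262,160),(251,159),(233,157)]: print(W[v,u])
E
```

```text
[ 552.2 -368.9] 61.1 ((552.42529296875, -367.68609619140625), (150.54635620117188, 92.3982162475586), 86.7229232788086) [[502.0, -440.0], [594.0, -445.0], [603.0, -295.0], [511.0, -290.0]]
[ 456.96634827 -517.1400946    21.61796247]
[ 511.01159644 -553.71080821    6.14270111]
[ 600.68820502 -580.70196363   -0.7174916 ]
```

```bash
python3 -m jog '[{"tx":0,"ty":0,"tz":0.2,"ax":0,"ay":0,"az":0,"hand":0.2},{"tx":0,"ty":0,"tz":0.4,"ax":0,"ay":0,"az":0,"hand":0.2},{"tx":0,"ty":0,"tz":0.55,"ax":0,"ay":0,"az":0,"hand":0.2},{"tx":0,"ty":0,"tz":0.64,"ax":0,"ay":0,"az":0,"hand":0.2},{"tx":0,"ty":0,"tz":0.64,"ax":0,"ay":0,"az":0,"hand":0.2}]'
python3 -m jog '[{"tx":0.06,"ty":0,"tz":0,"ax":0,"ay":0,"az":0,"hand":0.2},{"tx":0.11,"ty":0,"tz":0,"ax":0,"ay":0,"az":0,"hand":0.2},{"tx":0.16,"ty":0,"tz":0,"ax":0,"ay":0,"az":0,"hand":0.2},{"tx":0.21,"ty":0,"tz":0,"ax":0,"ay":0,"az":0,"hand":0.2},{"tx":0.26,"ty":0,"tz":0,"ax":0,"ay":0,"az":0,"hand":0.2}]'
python3 -m jog '[{"tx":0.05,"ty":0,"tz":0,"ax":0,"ay":0,"az":0,"hand":0.2},{"tx":0.10,"ty":0,"tz":0,"ax":0,"ay":0,"az":0,"hand":0.2},{"tx":0.15,"ty":0,"tz":0,"ax":0,"ay":0,"az":0,"hand":0.2},{"tx":0.2,"ty":0,"tz":0,"ax":0,"ay":0,"az":0,"hand":0.2},{"tx":0.24,"ty":0,"tz":0,"ax":0,"ay":0,"az":0,"hand":0.2}]'
python3 -c "
from h import *
s=snapshot('side');np.savez('side3.npz',**s);cv2.imwrite('pics/side4.png',cv2.resize(s['pixels'][130:230,170:320],None,fx=5,fy=5)[:,:,::-1])"
```

```text
time: 8.58
tool_pos: [568.2, -463.6, 199.9]
tcp_rot: [-179.7, -0.3, 90.0]
ft_force: [-0.1, 0.8, -1.2]
finger_gap: 17.4
time: 9.0
tool_pos: [570.4, -426.1, 207.8]
tcp_rot: [179.8, 0.2, 90.0]
ft_force: [0.2, -6.6, -0.8]
finger_gap: 17.0
time: 9.42
tool_pos: [570.4, -390.0, 207.8]
tcp_rot: [179.8, 0.2, 90.0]
ft_force: [0.6, -6.2, -0.6]
finger_gap: 17.2
```

View pics/side4.png

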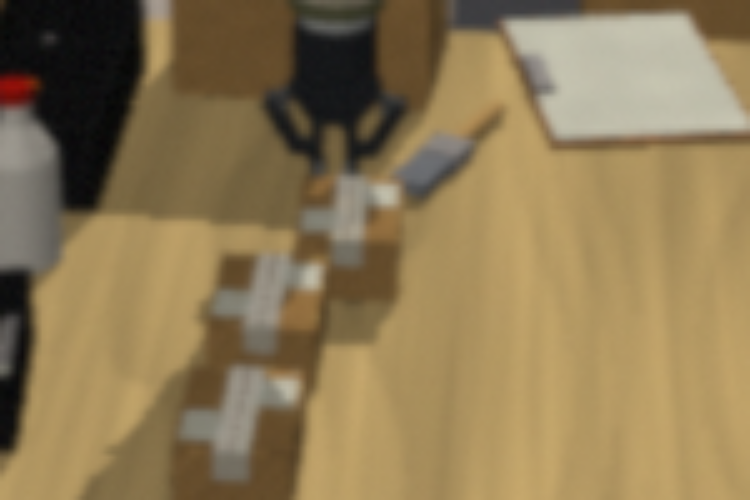

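```bash
python3 -m jog '[{"tx":-0.13,"ty":0,"tz":0,"ax":0,"ay":0,"az":0,"hand":0.5},{"tx":-0.13,"ty":0,"tz":-0.25,"ax":0,"ay":0,"az":-0.15,"hand":0.5},{"tx":-0.13,"ty":0,"tz":-0.5,"ax":0,"ay":0,"az":-0.3,"hand":0.5},{"tx":-0.13,"ty":0,"tz":-0.62,"ax":0,"ay":0,"az":-0.45,"hand":0.5},{"tx":-0.13,"ty":0,"tz":-0.62,"ax":0,"ay":0,"az":-0.6,"hand":0.5}]'
python3 -m jog '[{"tx":0.06,"ty":0.16,"tz":0,"ax":0,"ay":0,"az":-0.15,"hand":0.5},{"tx":0.12,"ty":0.32,"tz":0,"ax":0,"ay":0,"az":-0.3,"hand":0.5},{"tx":0.18,"ty":0.48,"tz":0,"ax":0,"ay":0,"az":-0.45,"hand":0.5},{"tx":0.25,"ty":0.6,"tz":0,"ax":0,"ay":0,"az":-0.6,"hand":0.5},{"tx":0.31,"ty":0.66,"tz":0,"ax":0,"ay":0,"az":-0.7,"hand":0.5}]'
python3 -m jog '[{"tx":0,"ty":0,"tz":0,"ax":0,"ay":0,"az":-0.15,"hand":0.5},{"tx":0,"ty":0,"tz":0,"ax":0,"ay":0,"az":-0.3,"hand":0.5},{"tx":0,"ty":0,"tz":0,"ax":0,"ay":0,"az":-0.45,"hand":0.5},{"tx":0,"ty":0,"tz":0,"ax":0,"ay":0,"az":-0.6,"hand":0.5},{"tx":0,"ty":0,"tz":0,"ax":0,"ay":0,"az":-0.7,"hand":0.5}]'
python3 -m jog '[{"tx":0,"ty":0,"tz":0,"ax":0,"ay":0,"az":0,"hand":0.5}]'
python3 -c "
from h import *
s=snapshot('top');cv2.imwrite('pics/top5.png',s['pixels'][:,:,::-1])
s=snapshot('side');
for o in cartons(s,yr=(-480,-250),xr=(450,700)): print(o[0],o[1],o[2],cv2.boxPoints(o[2]).round().tolist())
"
```

```text
time: 9.88
tool_pos: [571.5, -410.0, 307.2]
tcp_rot: [179.7, 0.6, 117.3]
ft_force: [0.4, -0.5, 1.5]
finger_gap: 42.5
time: 10.3
tool_pos: [638.5, -320.1, 299.5]
tcp_rot: [179.9, 0.1, 149.0]
ft_force: [-1.1, -0.7, 0.5]
finger_gap: 42.7
time: 10.72
tool_pos: [637.0, -322.0, 299.5]
tcp_rot: [-180.0, 0.1, -179.6]
ft_force: [-0.3, 0.3, -0.0]
finger_gap: 42.7
time: 10.8
tool_pos: [637.0, -322.2, 299.4]
tcp_rot: [-180.0, 0.1, -179.8]
ft_force: [0.7, 0.4, -0.4]
finger_gap: 42.9
[ 547.7 -308. ] 61.7 ((547.6175537109375, -306.98419189453125), (90.00879669189453, 148.71022033691406), 1.9488545656204224) [[500.0, -234.0], [505.0, -383.0], [595.0, -380.0], [590.0, -231.0]]
```

View pics/top5.png

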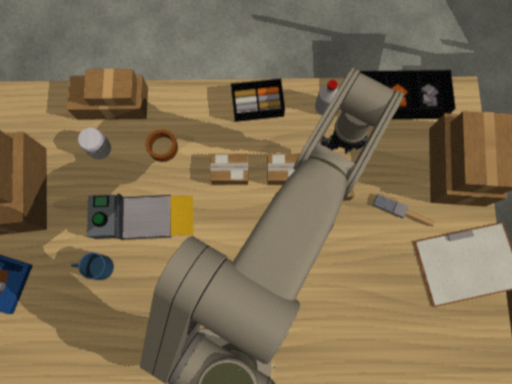

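```bash
python3 -m jog '[{"tx":0,"ty":0,"tz":0.2,"ax":0,"ay":0,"az":0,"hand":0.5},{"tx":0,"ty":0,"tz":0.4,"ax":0,"ay":0,"az":0,"hand":0.5},{"tx":0,"ty":0,"tz":0.55,"ax":0,"ay":0,"az":0,"hand":0.5},{"tx":0,"ty":0,"tz":0.63,"ax":0,"ay":0,"az":0,"hand":0.5},{"tx":0,"ty":0,"tz":0.63,"ax":0,"ay":0,"az":0,"hand":0.5}]'
python3 -m jog '[{"tx":0.1,"ty":0,"tz":0,"ax":0,"ay":0,"az":0,"hand":0.5},{"tx":0.18,"ty":0,"tz":0,"ax":0,"ay":0,"az":0,"hand":0.5},{"tx":0.24,"ty":0,"tz":0,"ax":0,"ay":0,"az":0,"hand":0.5},{"tx":0.29,"ty":0,"tz":0,"ax":0,"ay":0,"az":0,"hand":0.5},{"tx":0.34,"ty":0,"tz":0,"ax":0,"ay":0,"az":0,"hand":0.5}]'
python3 -m jog '[{"tx":0.05,"ty":0,"tz":0,"ax":0,"ay":0,"az":0,"hand":0.5},{"tx":0.1,"ty":0,"tz":0,"ax":0,"ay":0,"az":0,"hand":0.5},{"tx":0.15,"ty":0,"tz":0,"ax":0,"ay":0,"az":0,"hand":0.5},{"tx":0.2,"ty":0,"tz":0,"ax":0,"ay":0,"az":0,"hand":0.5},{"tx":0.24,"ty":0,"tz":0,"ax":0,"ay":0,"az":0,"hand":0.5}]'
```

```text
time: 11.32
tool_pos: [635.3, -322.0, 199.3]
tcp_rot: [179.8, -0.3, 179.9]
ft_force: [-1.0, 0.6, -0.5]
finger_gap: 42.4
time: 11.73
tool_pos: [586.9, -323.4, 206.3]
tcp_rot: [-179.9, 0.3, 179.9]
ft_force: [5.5, -0.2, -0.9]
finger_gap: 43.3
time: 12.15
tool_pos: [550.9, -323.4, 206.1]
tcp_rot: [-179.9, 0.3, 179.9]
ft_force: [6.8, 0.1, -1.0]
finger_gap: 42.5
```

```bash
python3 -m jog '[{"tx":0.025,"ty":0,"tz":0,"ax":0,"ay":0,"az":0,"hand":0.5},{"tx":0.025,"ty":0,"tz":0,"ax":0,"ay":0,"az":0,"hand":0.5}]'
python3 -m jog '[{"tx":-0.13,"ty":0,"tz":0,"ax":0,"ay":0,"az":0,"hand":0.5},{"tx":-0.15,"ty":0,"tz":-0.25,"ax":0,"ay":0,"az":0.15,"hand":0.5},{"tx":-0.15,"ty":0,"tz":-0.5,"ax":0,"ay":0,"az":0.3,"hand":0.5},{"tx":-0.15,"ty":0,"tz":-0.63,"ax":0,"ay":0,"az":0.45,"hand":0.5},{"tx":-0.15,"ty":0,"tz":-0.63,"ax":0,"ay":0,"az":0.6,"hand":0.5}]'
python3 -m jog '[{"tx":0.03,"ty":-0.16,"tz":0,"ax":0,"ay":0,"az":0.15,"hand":0.5},{"tx":0.06,"ty":-0.32,"tz":0,"ax":0,"ay":0,"az":0.3,"hand":0.5},{"tx":0.09,"ty":-0.48,"tz":0,"ax":0,"ay":0,"az":0.45,"hand":0.5},{"tx":0.13,"ty":-0.64,"tz":0,"ax":0,"ay":0,"az":0.6,"hand":0.5},{"tx":0.13,"ty":-0.77,"tz":0,"ax":0,"ay":0,"az":0.7,"hand":0.5}]'
python3 -m jog '[{"tx":0,"ty":0,"tz":0,"ax":0,"ay":0,"az":0.15,"hand":0.5},{"tx":0,"ty":0,"tz":0,"ax":0,"ay":0,"az":0.3,"hand":0.5},{"tx":0,"ty":0,"tz":0,"ax":0,"ay":0,"az":0.45,"hand":0.5},{"tx":0,"ty":0,"tz":0,"ax":0,"ay":0,"az":0.6,"hand":0.5},{"tx":0,"ty":0,"tz":0,"ax":0,"ay":0,"az":0.638,"hand":0.5}]'
python3 -m jog '[{"tx":0,"ty":0,"tz":0,"ax":0,"ay":0,"az":0,"hand":0.5}]'
python3 -c "
from h import *
s=snapshot('top');cv2.imwrite('pics/top6.png',s['pixels'][:,:,::-1])
for o in cartons(s): print(o[0],o[1],o[2],cv2.boxPoints(o[2]).round().tolist())
s=snapshot('side');
for o in cartons(s,yr=(-480,-250),xr=(400,700)): print(o[0],o[1],o[2],cv2.boxPoints(o[2]).round().tolist())
"
```

```text
time: 12.32
tool_pos: [546.7, -323.5, 205.8]
tcp_rot: [-179.9, 0.2, 179.9]
ft_force: [2.7, -0.8, 1.4]
finger_gap: 42.4
time: 12.73
tool_pos: [570.6, -324.2, 306.2]
tcp_rot: [-179.9, 0.6, 152.6]
ft_force: [0.6, -0.1, 1.6]
finger_gap: 42.6
time: 13.15
tool_pos: [497.3, -418.1, 298.9]
tcp_rot: [-180.0, 0.0, 121.0]
ft_force: [-0.2, 0.3, 0.6]
finger_gap: 42.7
time: 13.57
tool_pos: [498.6, -417.2, 298.9]
tcp_rot: [-180.0, 0.0, 92.3]
ft_force: [-0.1, 0.7, 0.1]
finger_gap: 42.7
time: 13.65
tool_pos: [498.7, -417.2, 298.8]
tcp_rot: [180.0, 0.0, 92.6]
ft_force: [0.2, -0.7, -0.4]
finger_gap: 42.8
[ 502.2 -283.6] 60.1 ((491.4012145996094, -298.05682373046875), (85.21829223632812, 92.57964324951172), 87.66204833984375) [[443.0, -339.0], [536.0, -343.0], [539.0, -257.0], [447.0, -254.0]]
[ 608.4 -167.3] 60.6 ((607.1326293945312, -167.29708862304688), (121.37008666992188, 93.27357482910156), 89.40637969970703) [[560.0, -227.0], [653.0, -228.0], [654.0, -107.0], [561.0, -106.0]]
[610.1  16. ] 60.7 ((609.0204467773438, 16.636940002441406), (118.92647552490234, 93.36353302001953), 89.43354034423828) [[562.0, -42.0], [655.0, -43.0], [656.0, 76.0], [563.0, 77.0]]
[810.  -95.5] 65.9 ((839.2723388671875, -79.97314453125), (97.18844604492188, 171.37930297851562), 5.912485599517822) [[782.0, 0.0], [800.0, -170.0], [896.0, -160.0], [879.0, 10.0]]
[ 487.7 -306.8] 61.5 ((487.8002624511719, -304.5401611328125), (89.99370574951172, 150.3945770263672), 0.10062333196401596) [[443.0, -229.0], [443.0, -380.0], [533.0, -380.0], [533.0, -229.0]]
```

View pics/top6.png

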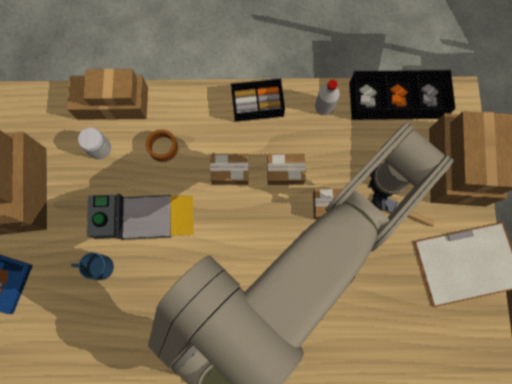

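```bash
python3 -m jog '[{"tx":0,"ty":-0.02,"tz":0.2,"ax":0,"ay":0,"az":-0.006,"hand":0.5},{"tx":0,"ty":-0.02,"tz":0.4,"ax":0,"ay":0,"az":-0.006,"hand":0.5},{"tx":0,"ty":-0.02,"tz":0.55,"ax":0,"ay":0,"az":-0.006,"hand":0.5},{"tx":0,"ty":-0.02,"tz":0.63,"ax":0,"ay":0,"az":-0.006,"hand":0.5},{"tx":0,"ty":-0.02,"tz":0.63,"ax":0,"ay":0,"az":-0.006,"hand":0.5}]'
python3 -m jog '[{"tx":0.1,"ty":0,"tz":0,"ax":0,"ay":0,"az":0,"hand":0.5},{"tx":0.16,"ty":0,"tz":0,"ax":0,"ay":0,"az":0,"hand":0.5},{"tx":0.22,"ty":0,"tz":0,"ax":0,"ay":0,"az":0,"hand":0.5},{"tx":0.3,"ty":0,"tz":0,"ax":0,"ay":0,"az":0,"hand":0.5},{"tx":0.4,"ty":0,"tz":0,"ax":0,"ay":0,"az":0,"hand":0.5}]'
python3 -m jog '[{"tx":0.1,"ty":0,"tz":0,"ax":0,"ay":0,"az":0,"hand":0.5},{"tx":0.2,"ty":0,"tz":0,"ax":0,"ay":0,"az":0,"hand":0.5},{"tx":0.3,"ty":0,"tz":0,"ax":0,"ay":0,"az":0,"hand":0.5},{"tx":0.4,"ty":0,"tz":0,"ax":0,"ay":0,"az":0,"hand":0.5},{"tx":0.5,"ty":0,"tz":0,"ax":0,"ay":0,"az":0,"hand":0.5}]'
python3 -m jog '[{"tx":0.1,"ty":0,"tz":0,"ax":0,"ay":0,"az":0,"hand":0.5},{"tx":0.2,"ty":0,"tz":0,"ax":0,"ay":0,"az":0,"hand":0.5},{"tx":0.3,"ty":0,"tz":0,"ax":0,"ay":0,"az":0,"hand":0.5},{"tx":0.4,"ty":0,"tz":0,"ax":0,"ay":0,"az":0,"hand":0.5},{"tx":0.5,"ty":0,"tz":0,"ax":0,"ay":0,"az":0,"hand":0.5}]'
python3 -c "
from h import *
s=snapshot('top');cv2.imwrite('pics/top7.png',s['pixels'][:,:,::-1])
for o in cartons(s,xr=(400,555)): print(o[0],o[1],o[2],cv2.boxPoints(o[2]).round().tolist())
"
```

```text
time: 14.17
tool_pos: [494.5, -415.9, 199.7]
tcp_rot: [-179.8, -0.3, 93.1]
ft_force: [-0.0, 0.6, -0.4]
finger_gap: 42.5
time: 14.58
tool_pos: [493.1, -358.1, 205.6]
tcp_rot: [179.8, 0.3, 93.0]
ft_force: [0.9, -6.1, 0.1]
finger_gap: 42.5
time: 15.0
tool_pos: [489.2, -282.7, 205.6]
tcp_rot: [179.8, 0.2, 93.1]
ft_force: [1.0, -5.9, 0.0]
finger_gap: 42.8
time: 15.42
tool_pos: [485.3, -207.7, 205.6]
tcp_rot: [179.8, 0.2, 93.1]
ft_force: [0.6, -6.9, 1.0]
finger_gap: 42.5
[ 475.1 -162.7] 60.5 ((480.39691162109375, -173.9245147705078), (77.91677856445312, 84.82377624511719), 62.379241943359375) [[425.0, -189.0], [500.0, -228.0], [536.0, -159.0], [461.0, -120.0]]
```

View pics/top7.png

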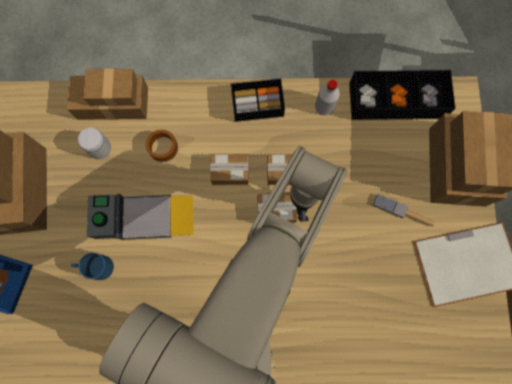

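```bash
for i in 1 2; do python3 -m jog '[{"tx":0.12,"ty":0,"tz":0,"ax":0,"ay":0,"az":0,"hand":0.5},{"tx":0.24,"ty":0,"tz":0,"ax":0,"ay":0,"az":0,"hand":0.5},{"tx":0.36,"ty":0,"tz":0,"ax":0,"ay":0,"az":0,"hand":0.5},{"tx":0.48,"ty":0,"tz":0,"ax":0,"ay":0,"az":0,"hand":0.5},{"tx":0.58,"ty":0,"tz":0,"ax":0,"ay":0,"az":0,"hand":0.5}]'; done
python3 -c "
from h import *
s=snapshot('top');cv2.imwrite('pics/top8.png',s['pixels'][:,:,::-1]);np.savez('top8.npz',**s)
cv2.imwrite('pics/top8c.png',cv2.resize(s['pixels'][170:260,80:280],None,fx=4,fy=4)[:,:,::-1])
for o in cartons(s,xr=(400,555)): print(o[0],o[1],o[2],cv2.boxPoints(o[2]).round().tolist())
"
```

```text
time: 15.88
tool_pos: [480.8, -120.8, 205.3]
tcp_rot: [179.8, 0.2, 93.1]
ft_force: [0.3, -7.9, 2.0]
finger_gap: 42.6
time: 16.3
tool_pos: [476.3, -33.8, 205.3]
tcp_rot: [179.8, 0.2, 93.1]
ft_force: [0.9, -7.3, 1.8]
finger_gap: 42.7
[459.8  23.4] 60.8 ((461.4332275390625, 13.719783782958984), (79.84219360351562, 93.69071197509766), 76.62865447998047) [[407.0, -14.0], [498.0, -36.0], [516.0, 42.0], [425.0, 63.0]]
```

View pics/top8c.png

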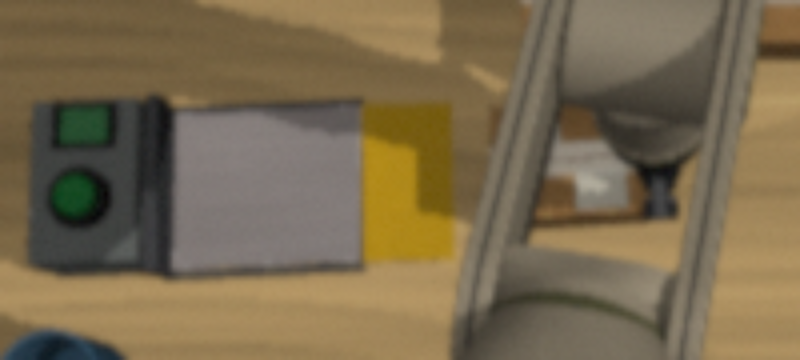

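```bash
python3 -c "
from h import *
s=snapshot('side');np.savez('side8.npz',**s)
cv2.imwrite('pics/side8c.png',cv2.resize(s['pixels'][150:300,180:340],None,fx=4,fy=4)[:,:,::-1])
for o in cartons(s,xr=(380,555),yr=(-60,100)): print(o[0],o[1],o[2],cv2.boxPoints(o[2]).round().tolist())
s=dict(np.load('top8.npz'));W=world(s)
m=(W[...,2]>48)&(W[...,2]<72)&(W[...,0]>380)&(W[...,0]<550)&(W[...,1]>-60)&(W[...,1]<110)
for u in range(195,260,4):
  v=np.nonzero(m[:,u])[0]
  if len(v): print(u,v.min(),v.max(),ray(s,u,v.min()-.5,60)[:2].round(),ray(s,u,v.max()+.5,60)[:2].round(1))
"
```

```text
[466.6  38.8] 61.6 ((466.3085632324219, 29.635711669921875), (87.6305923461914, 165.02389526367188), 3.9563817977905273) [[417.0, 109.0], [428.0, -56.0], [516.0, -50.0], [504.0, 115.0]]
203 197 205 [513.  97.] [483.6  96.3]
215 217 224 [448.  58.] [423.   58.1]
219 201 223 [499.  46.] [426.   45.6]
223 196 223 [515.  34.] [425.9  33.2]
227 197 223 [512.  21.] [425.8  20.7]
231 206 223 [483.   8.] [425.7   8.3]
235 210 222 [470.  -4.] [428.7  -4.1]
239 214 222 [457. -17.] [428.6 -16.6]
```

View pics/side8c.png

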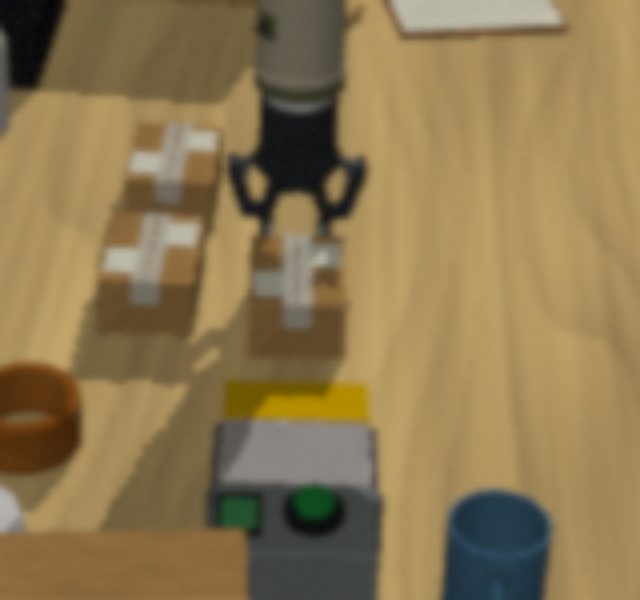

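```bash
for i in 1 2 3; do python3 -m jog '[{"tx":0.08,"ty":0,"tz":0,"ax":0,"ay":0,"az":0,"hand":0.5},{"tx":0.16,"ty":0,"tz":0,"ax":0,"ay":0,"az":0,"hand":0.5},{"tx":0.24,"ty":0,"tz":0,"ax":0,"ay":0,"az":0,"hand":0.5},{"tx":0.32,"ty":0,"tz":0,"ax":0,"ay":0,"az":0,"hand":0.5},{"tx":0.4,"ty":0,"tz":0,"ax":0,"ay":0,"az":0,"hand":0.5}]'; done
python3 -c "
from h import *
s=snapshot('top');np.savez('top9.npz',**s)
cv2.imwrite('pics/top9c.png',cv2.resize(s['pixels'][170:260,80:280],None,fx=4,fy=4)[:,:,::-1])
s=snapshot('side');np.savez('side9.npz',**s)
cv2.imwrite('pics/side9c.png',cv2.resize(s['pixels'][180:330,180:340],None,fx=4,fy=4)[:,:,::-1])
"
```

```text
time: 16.82
tool_pos: [473.0, 25.0, 204.5]
tcp_rot: [179.9, 0.2, 93.0]
ft_force: [0.3, -10.2, 1.4]
finger_gap: 42.8
time: 17.23
tool_pos: [469.6, 85.1, 204.2]
tcp_rot: [179.9, 0.1, 93.0]
ft_force: [0.8, -9.5, 1.3]
finger_gap: 42.6
time: 17.65
tool_pos: [469.3, 141.6, 208.0]
tcp_rot: [179.6, 0.7, 93.1]
ft_force: [3.1, -22.0, 16.0]
finger_gap: 42.8
```

View pics/top9c.png

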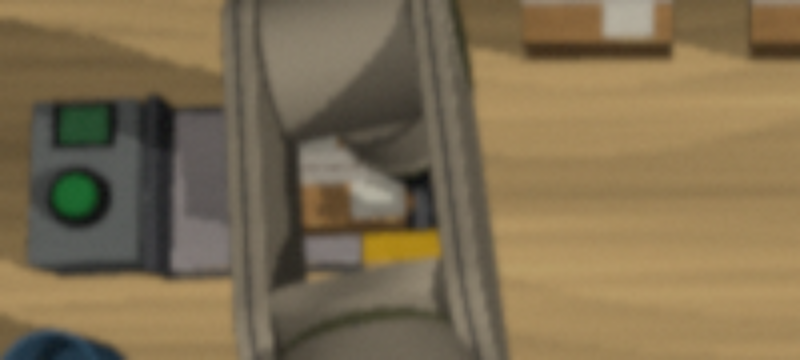

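View pics/side9c.png

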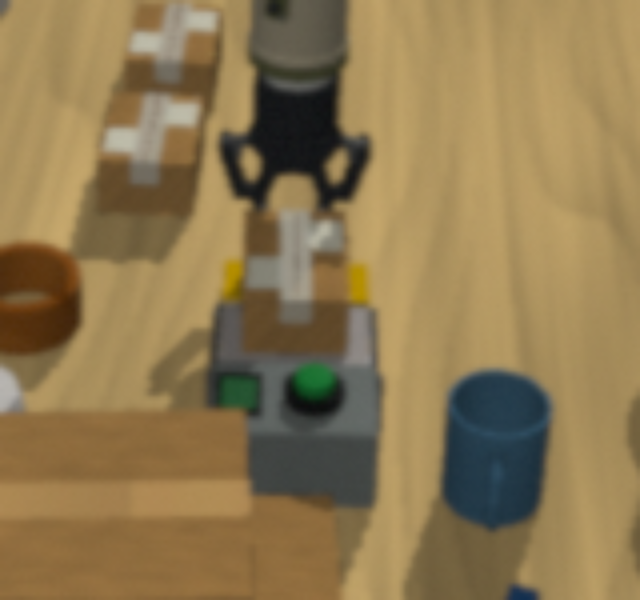

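```bash
python3 -m jog '[{"tx":0.03,"ty":0,"tz":0,"ax":0,"ay":0,"az":0,"hand":0.5},{"tx":0.06,"ty":0,"tz":0,"ax":0,"ay":0,"az":0,"hand":0.5}]'
python3 -m jog '[{"tx":0.03,"ty":0,"tz":0,"ax":0,"ay":0,"az":0,"hand":0.5},{"tx":0.06,"ty":0,"tz":0,"ax":0,"ay":0,"az":0,"hand":0.5}]'
```

```text
time: 17.92
tool_pos: [466.6, 153.5, 204.8]
tcp_rot: [179.9, 0.2, 93.0]
ft_force: [1.1, -15.5, 10.8]
finger_gap: 42.9
time: 18.08
tool_pos: [466.3, 162.4, 205.1]
tcp_rot: [179.8, 0.2, 93.0]
ft_force: [0.2, -15.6, 12.8]
finger_gap: 43.1
```

```bash
python3 -m jog '[{"tx":0.04,"ty":0,"tz":0,"ax":0,"ay":0,"az":0,"hand":0.5},{"tx":0.08,"ty":0,"tz":0,"ax":0,"ay":0,"az":0,"hand":0.5},{"tx":0.12,"ty":0,"tz":0,"ax":0,"ay":0,"az":0,"hand":0.5},{"tx":0.16,"ty":0,"tz":0,"ax":0,"ay":0,"az":0,"hand":0.5},{"tx":0.2,"ty":0,"tz":0,"ax":0,"ay":0,"az":0,"hand":0.5}]'
python3 -c "
from h import *
s=snapshot('top');np.savez('top9.npz',**s)
cv2.imwrite('pics/top10c.png',cv2.resize(s['pixels'][170:260,80:280],None,fx=4,fy=4)[:,:,::-1])
s=snapshot('side');np.savez('side9.npz',**s)
cv2.imwrite('pics/side10c.png',cv2.resize(s['pixels'][180:330,180:340],None,fx=4,fy=4)[:,:,::-1])
"
```

```text
time: 18.5
tool_pos: [464.5, 192.7, 204.7]
tcp_rot: [179.9, 0.1, 93.0]
ft_force: [1.1, -9.8, 7.9]
finger_gap: 42.7
```

View pics/top10c.png

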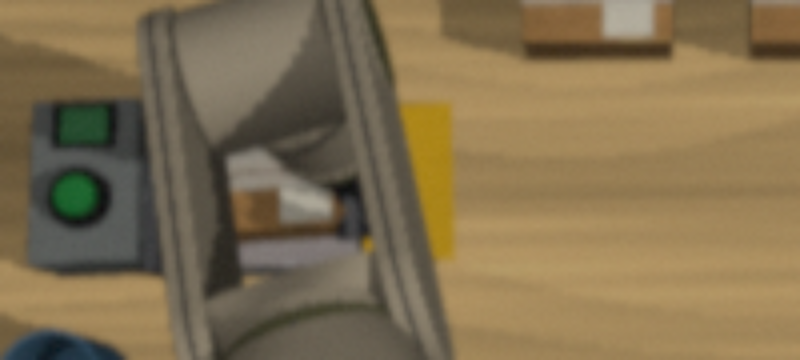

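View pics/side10c.png

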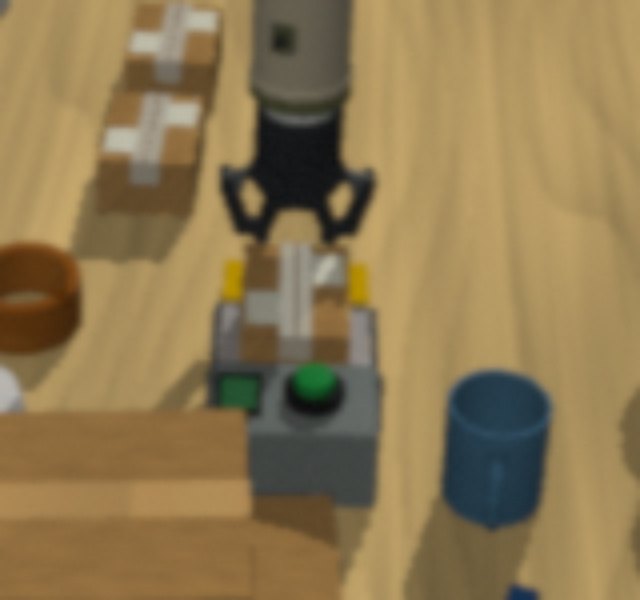

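```bash
python3 -m jog '[{"tx":0.035,"ty":0,"tz":0,"ax":0,"ay":0,"az":0,"hand":0.5},{"tx":0.07,"ty":0,"tz":0,"ax":0,"ay":0,"az":0,"hand":0.5},{"tx":0.105,"ty":0,"tz":0,"ax":0,"ay":0,"az":0,"hand":0.5},{"tx":0.14,"ty":0,"tz":0,"ax":0,"ay":0,"az":0,"hand":0.5},{"tx":0.17,"ty":0,"tz":0,"ax":0,"ay":0,"az":0,"hand":0.5}]'
for i in 1 2; do python3 -m jog '[{"tx":0.02,"ty":0,"tz":0,"ax":0,"ay":0,"az":0,"hand":0.5}]'; done
```

```text
time: 19.02
tool_pos: [462.3, 218.4, 203.5]
tcp_rot: [-180.0, 0.1, 93.0]
ft_force: [0.9, -9.3, 3.6]
finger_gap: 43.2
time: 19.1
tool_pos: [462.1, 221.5, 203.4]
tcp_rot: [-180.0, 0.1, 93.0]
ft_force: [0.6, -9.6, 3.4]
finger_gap: 43.1
time: 19.18
tool_pos: [461.9, 224.3, 203.4]
tcp_rot: [-180.0, 0.1, 93.0]
ft_force: [0.5, -9.1, 3.5]
finger_gap: 42.5
```

```bash
for i in 1 2 3 4 ; do python3 -m jog '[{"tx":0.013,"ty":0,"tz":0,"ax":0,"ay":0,"az":0,"hand":0.5}]' |grep -E 'pos|ft'; done
```

```text
tool_pos: [461.8, 226.3, 203.4]
ft_force: [1.1, -8.7, 3.7]
tool_pos: [461.8, 227.8, 203.4]
ft_force: [0.5, -23.5, 8.7]
tool_pos: [461.8, 228.5, 203.4]
ft_force: [-0.7, -32.5, 12.5]
tool_pos: [461.8, 229.1, 203.4]
ft_force: [-1.5, -43.1, 16.1]
```

```bash
python3 -m jog '[{"tx":-0.1,"ty":0,"tz":0,"ax":0,"ay":0,"az":0,"hand":0.5},{"tx":-0.3,"ty":0,"tz":0,"ax":0,"ay":0,"az":0,"hand":0.3},{"tx":-0.5,"ty":0,"tz":-0.2,"ax":0,"ay":0,"az":0,"hand":0},{"tx":-0.75,"ty":0,"tz":-0.4,"ax":0,"ay":0,"az":0,"hand":0},{"tx":-1,"ty":0,"tz":-0.6,"ax":0,"ay":0,"az":0,"hand":0}]'
python3 -m jog '[{"tx":-0.25,"ty":0,"tz":-0.15,"ax":0,"ay":0,"az":0,"hand":0},{"tx":-0.35,"ty":0,"tz":-0.15,"ax":0,"ay":0,"az":0,"hand":0}]'
python3 -c "
from h import *
s=snapshot('top');np.savez('top11.npz',**s)
cv2.imwrite('pics/top11c.png',cv2.resize(s['pixels'][170:260,80:280],None,fx=4,fy=4)[:,:,::-1])
for o in cartons(s,h=66,zlo=55,zhi=75,xr=(380,540),yr=(180,370)): print(o[0],o[1],o[2],cv2.boxPoints(o[2]).round().tolist())
s=snapshot('side');np.savez('side11.npz',**s)
cv2.imwrite('pics/side11c.png',cv2.resize(s['pixels'][180:330,180:340],None,fx=4,fy=4)[:,:,::-1])
"
```

```text
time: 19.93
tool_pos: [468.0, 92.6, 285.5]
tcp_rot: [-179.9, -0.0, 93.1]
ft_force: [1.6, -0.5, 2.1]
finger_gap: 0.5
time: 20.1
tool_pos: [472.9, 38.3, 312.8]
tcp_rot: [179.6, 0.1, 93.0]
ft_force: [0.6, 0.2, 0.8]
finger_gap: 0.2
[457.3 305.8] 66.3 ((459.0139465332031, 304.65533447265625), (139.55795288085938, 136.25396728515625), 3.4394311904907227) [[385.0, 368.0], [393.0, 232.0], [533.0, 241.0], [525.0, 377.0]]
```

View pics/top11c.png

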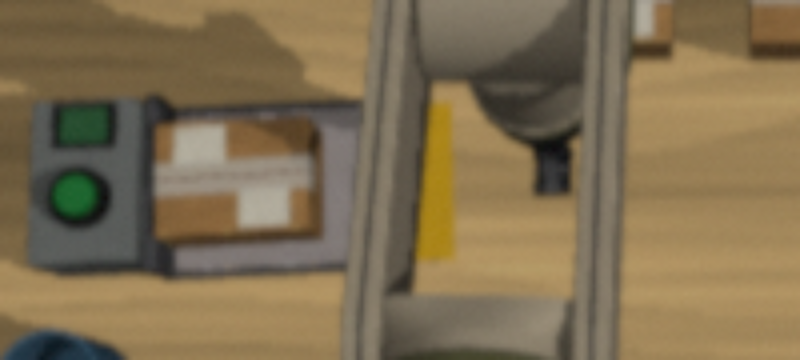

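View pics/side11c.png

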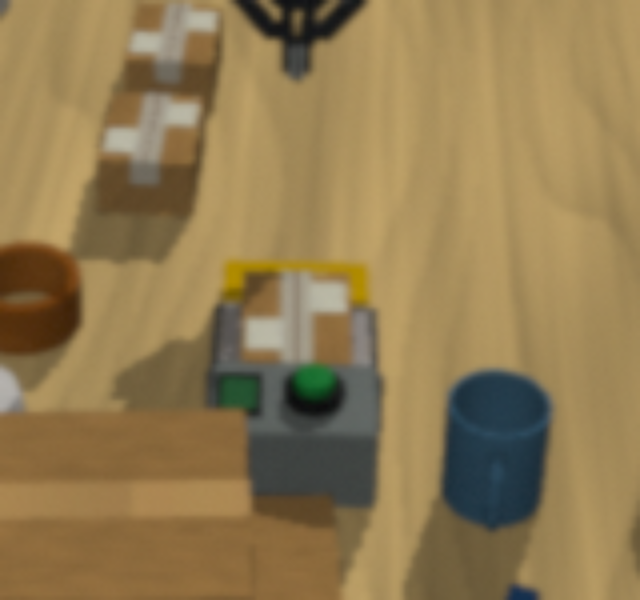

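Run:
```python
from h import *
s=dict(np.load('top11.npz'));W=world(s);Z=W[...,2]
m=(Z>58)&(Z<74)
up=[];lo=[]
for u in range(123,156):
    col=[v for v in range(192,240) if m[v,u] and 395<W[v,u,0]<525]
    if not col: continue
    a,b=min(col),max(col); up.append(ray(s,u,a-.5,66)[:2]); lo.append(ray(s,u,b+.5,66)[:2])
up=np.array(up);lo=np.array(lo)
print(up[::5].round(1).tolist()); print(lo[::5].round(1).tolist())
for e in (up,lo):
    f=np.polyfit(e[:,1],e[:,0],1); print(f[0],np.polyval(f,299.5))
for v in (202,210,220,226):
    r=[u for u in range(110,172) if m[v,u] ]; print(v,ray(s,r[-1]+.5,v,66)[:2].round(1),ray(s,r[0]-.5,v,66)[:2].round(1))
print(np.median(Z[205:222,125:155]))
s0=dict(np.load('top0.npz')); W0=world(s0)
print("head/plate ref", np.median(W0[205:222,130:165,2]))
a=Z[205:222,124:134];b=Z[205:222,146:155];print(np.median(a),np.median(b))
```

```text
[[504.0, 347.3], [503.8, 331.6], [503.7, 315.8], [503.5, 300.1], [506.6, 284.6], [506.5, 268.8], [506.3, 253.1]]
[[412.1, 342.2], [415.1, 326.9], [411.8, 311.2], [414.8, 295.9], [414.6, 280.4], [414.5, 264.9], [417.5, 249.5]]
-0.036947288250655255 505.07218625254956
-0.051911389588485374 413.9348353617196
202 [495.  241.7] [496.3 386.1]
210 [469.4 240.7] [470.8 384.6]
220 [437.7 236.3] [439.  373.3]
226 [418.9 235.6] [420.2 372.1]
nan
head/plate ref nan
nan 67.02546150813119
```

```bash
python3 -m jog '[{"tx":0.25,"ty":0,"tz":0,"ax":0,"ay":0,"az":0,"hand":0},{"tx":0.5,"ty":0,"tz":0,"ax":0,"ay":0,"az":0,"hand":0},{"tx":0.75,"ty":0,"tz":0,"ax":0,"ay":0,"az":0,"hand":0},{"tx":1,"ty":0,"tz":0,"ax":0,"ay":0,"az":0,"hand":0}]'
python3 -m jog '[{"tx":0.25,"ty":0,"tz":0,"ax":0,"ay":0,"az":0,"hand":0},{"tx":0.5,"ty":0,"tz":0,"ax":0,"ay":0,"az":0,"hand":0},{"tx":0.75,"ty":0,"tz":0,"ax":0,"ay":0,"az":0,"hand":0},{"tx":1,"ty":-0.05,"tz":0,"ax":0,"ay":0,"az":0,"hand":0}]'
python3 -m jog '[{"tx":0.2,"ty":0,"tz":0,"ax":0,"ay":0,"az":0,"hand":0},{"tx":0.4,"ty":0,"tz":0,"ax":0,"ay":0,"az":0,"hand":0},{"tx":0.48,"ty":0,"tz":0,"ax":0,"ay":0,"az":0,"hand":0},{"tx":0.48,"ty":0,"tz":0,"ax":0,"ay":0,"az":0,"hand":0},{"tx":0.48,"ty":0,"tz":0,"ax":0,"ay":0,"az":0,"hand":0}]'
python3 -c "
from h import *
s=dict(np.load('side11.npz'))
h=cv2.cvtColor(s['pixels'],cv2.COLOR_RGB2HSV);m=cv2.inRange(h,(45,120,60),(80,255,255));m[:265]=0;m[295:]=0;m[:,:250]=0;m[:,270:]=0
v,u=np.nonzero(m);print(len(v),u.mean(),v.mean(),ray(s,u.mean(),v.mean(),96))
W=world(s);z=W[v,u];print(np.nanmedian(z,axis=0))"
```

```text
time: 20.53
tool_pos: [462.6, 193.2, 306.7]
tcp_rot: [-179.9, -0.0, 93.0]
ft_force: [1.3, -0.2, 0.3]
finger_gap: 0.1
time: 20.87
tool_pos: [447.3, 343.1, 306.5]
tcp_rot: [-179.9, 0.0, 93.1]
ft_force: [0.6, 0.0, 0.7]
finger_gap: 0.3
time: 21.28
tool_pos: [443.5, 413.0, 306.3]
tcp_rot: [-179.9, 0.1, 93.1]
ft_force: [0.5, -0.2, -1.0]
finger_gap: 0.1
62 258.19354838709677 274.64516129032256 [437.59681179 414.81034789  96.        ]
[437.71043914 416.10743763  97.64038739]
```

```bash
python3 -m jog '[{"tx":0,"ty":-0.03,"tz":0.1,"ax":0,"ay":0,"az":0,"hand":0},{"tx":0,"ty":-0.03,"tz":0.16,"ax":0,"ay":0,"az":0,"hand":0},{"tx":0,"ty":-0.03,"tz":0.2,"ax":0,"ay":0,"az":0,"hand":0},{"tx":0,"ty":-0.03,"tz":0.2,"ax":0,"ay":0,"az":0,"hand":0}]'
python3 -c "
from h import *
for n in('side','top'):
    s=snapshot(n);r=(slice(180,330),slice(180,340)) if n=='side' else (slice(170,260),slice(60,220))
    cv2.imwrite(f'pics/{n}12c.png',cv2.resize(s['pixels'][r],None,fx=4,fy=4)[:,:,::-1])
"
```

```text
time: 21.62
tool_pos: [439.4, 410.9, 275.1]
tcp_rot: [-179.8, 0.1, 93.0]
ft_force: [0.3, 0.0, -0.3]
finger_gap: -0.1
```

View pics/side12c.png

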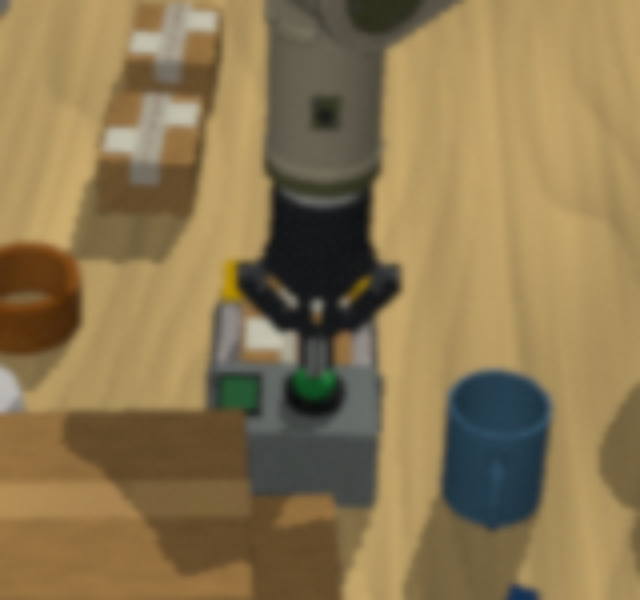

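View pics/top12c.png

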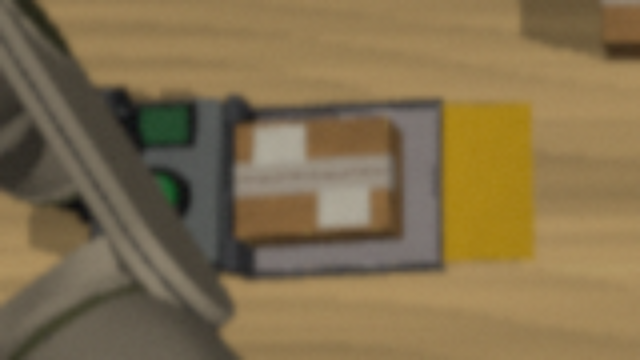

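```bash
python3 -m jog '[{"tx":0,"ty":0,"tz":0.02,"ax":0,"ay":0,"az":0,"hand":0},{"tx":0,"ty":0,"tz":0.04,"ax":0,"ay":0,"az":0,"hand":0},{"tx":0,"ty":0,"tz":0.05,"ax":0,"ay":0,"az":0,"hand":0}]'
for i in 1 2 3; do python3 -m jog '[{"tx":0,"ty":0,"tz":0.012,"ax":0,"ay":0,"az":0,"hand":0}]'|grep -E 'pos|ft';done
```

```text
time: 21.97
tool_pos: [439.9, 412.3, 270.0]
tcp_rot: [180.0, -0.0, 93.0]
ft_force: [0.4, 0.4, 1.4]
finger_gap: 0.1
tool_pos: [439.9, 412.4, 268.4]
ft_force: [0.0, -1.2, 2.2]
tool_pos: [439.9, 412.4, 266.7]
ft_force: [-0.2, -1.4, 3.4]
tool_pos: [439.9, 412.4, 265.0]
ft_force: [-0.6, -1.7, 5.1]
```

```bash
for i in 1 2; do python3 -m jog '[{"tx":0,"ty":0,"tz":0.012,"ax":0,"ay":0,"az":0,"hand":0}]'|grep -E 'pos|ft';done
python3 -m jog '[{"tx":0,"ty":0,"tz":0,"ax":0,"ay":0,"az":0,"hand":0},{"tx":0,"ty":0,"tz":0,"ax":0,"ay":0,"az":0,"hand":0},{"tx":0,"ty":0,"tz":0,"ax":0,"ay":0,"az":0,"hand":0}]'
```

```text
tool_pos: [440.0, 412.5, 264.1]
ft_force: [-6.9, -8.5, 25.0]
tool_pos: [440.1, 412.6, 263.9]
ft_force: [-11.4, -11.0, 35.6]
time: 22.63
tool_pos: [440.0, 412.5, 264.1]
tcp_rot: [179.9, -0.0, 93.0]
ft_force: [-8.3, -9.2, 23.8]
finger_gap: -0.4
```

Button bottomed out (the force jumped at 6 mm travel). Now release and clear away.

```bash
python3 -m jog '[{"tx":0,"ty":0,"tz":-0.1,"ax":0,"ay":0,"az":0,"hand":0},{"tx":0,"ty":0,"tz":-0.3,"ax":0,"ay":0,"az":0,"hand":0},{"tx":0,"ty":0,"tz":-0.5,"ax":0,"ay":0,"az":0,"hand":0},{"tx":0,"ty":0,"tz":-0.7,"ax":0,"ay":0,"az":0,"hand":0},{"tx":0,"ty":0,"tz":-0.8,"ax":0,"ay":0,"az":0,"hand":0}]'
python3 -m jog '[{"tx":0.2,"ty":0,"tz":0,"ax":0,"ay":0,"az":0,"hand":0},{"tx":0.4,"ty":0,"tz":0,"ax":0,"ay":0,"az":0,"hand":0},{"tx":0.6,"ty":0,"tz":0,"ax":0,"ay":0,"az":0,"hand":0},{"tx":0.7,"ty":0,"tz":0,"ax":0,"ay":0,"az":0,"hand":0},{"tx":0.7,"ty":0,"tz":0,"ax":0,"ay":0,"az":0,"hand":0}]'
python3 -c "
from h import *
s=snapshot('top');np.savez('top13.npz',**s);cv2.imwrite('pics/top13.png',cv2.resize(s['pixels'],None,fx=1.5,fy=1.5)[:,:,::-1])
W=world(s);Z=W[...,2];m=(Z>58)&(Z<74);up=[];lo=[]
for u in range(123,156):
    col=[v for v in range(192,240) if m[v,u] and 395<W[v,u,0]<525]
    if col: up.append(ray(s,u,min(col)-.5,66)[:2]); lo.append(ray(s,u,max(col)+.5,66)[:2])
for e in (up,lo):
    e=np.array(e);f=np.polyfit(e[:,1],e[:,0],1); print(f[0],np.polyval(f,299.5))
for v in (202,210,220,226):
    r=[u for u in range(124,172) if m[v,u] ]; print(v,ray(s,r[-1]+.5,v,66)[:2].round(1))
M=m.copy();M[:195]=0;M[228:]=0;M[:,:126]=0;M[:,160:]=0;print('top z',np.median(Z[M]))
for o in cartons(s): print(o)
"
```

```text
time: 23.05
tool_pos: [440.1, 412.9, 385.2]
tcp_rot: [179.8, -0.2, 93.0]
ft_force: [0.9, 0.2, 0.8]
finger_gap: -0.1
time: 23.47
tool_pos: [433.0, 520.0, 380.0]
tcp_rot: [-179.9, -0.0, 93.2]
ft_force: [0.3, -0.2, 0.2]
finger_gap: -0.1
-0.036947288250655255 505.07218625254956
-0.052625242114108794 413.55032308308097
202 [494.9 238.5]
210 [469.4 237.5]
220 [437.7 236.3]
226 [418.9 235.6]
top z 66.66526318330007
(array([ 608.5, -167.1]), np.float64(60.4), ((607.1333618164062, -167.29708862304688), (121.37008666992188, 93.27204895019531), 89.40637969970703))
(array([610.2,  16. ]), np.float64(60.5), ((610.6633911132812, 16.62041473388672), (118.92738342285156, 90.07585144042969), 89.4325942993164))
(array([812.6, -92.1]), np.float64(65.9), ((841.8831176757812, -80.02007293701172), (105.58060455322266, 174.97738647460938), 8.72008991241455))
```

View pics/top13.png

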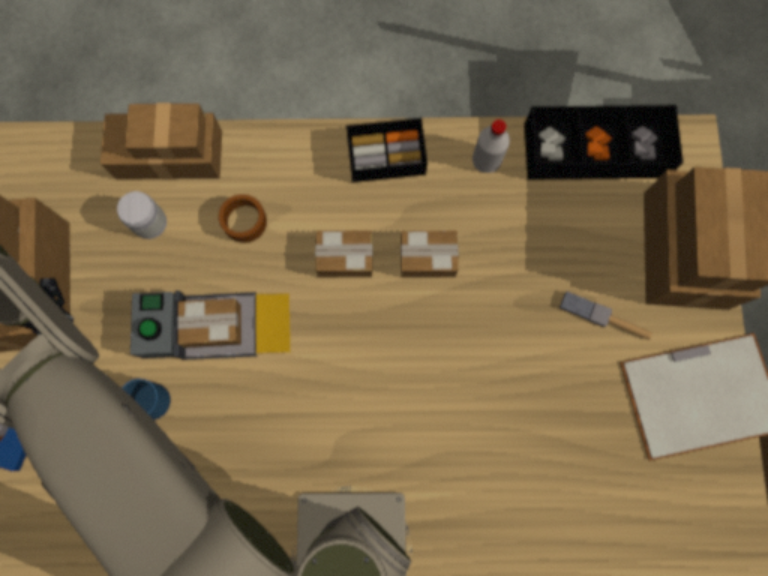

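```bash
python3 -m jog '[{"tx":0,"ty":0,"tz":-0.2,"ax":0,"ay":0,"az":0,"hand":0},{"tx":0,"ty":0,"tz":-0.3,"ax":0,"ay":0,"az":0,"hand":0},{"tx":0,"ty":0,"tz":-0.3,"ax":0,"ay":0,"az":0,"hand":0}]'
python3 -c "
from bench import *
print(hand_in())"
```

```text
time: 23.77
tool_pos: [434.9, 516.9, 430.8]
tcp_rot: [179.7, -0.2, 93.0]
ft_force: [0.5, 0.7, 1.8]
finger_gap: -0.1
the job is handed in; nothing more can be done
None
```

I found the full carton, slid it onto the scale against the stop, pressed the green button and handed the job in at 23.8 s.

- **Which carton:** the right-hand one was full. It took about 5.5 N to slide. The middle one took about 0.6 N. The left one was less clear: about 3 N at the first nudge and about 1.9 N when pushed slowly, so I tried the third before deciding.
- **Light cartons:** the left one moved about 35 mm and the middle one about 22 mm, both inside the 5 cm allowed.
- **Route:** I pushed the full carton clear of the brush and into line with the scale, then up the ramp with two fingers until it hit the stop. The fingers pushed with 43 N (46 N in all) for an instant there before I backed off. That is above the 40 N limit given for the arm and the gripper's body, but it was the fingertips that were touching.
- **Final position:** the last picture puts the carton's centre within about 1 mm of the plate's middle and square to within about 0.5°. Its rear end is within about 3 mm of where fully home should be. Its top is at about 66.7 mm, which means the plate is fully down.
- **Button:** it went its full 6 mm travel to the bottom, with force rising sharply to about 36 N vertically, then I released it. The carton was still in place afterwards.
- **Other things:** in the last picture the brush, tape roll, mug and can look to be where they were, and the robot is touching nothing.

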